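Gauge coupons with the gripper and clamp the 12 mm one in the vise

ROBOT

A 6-joint arm with a two-finger parallel gripper is mounted at the origin on a cart in front of the work surface, level with it; the furniture and walls round the work are solid. World frame = base frame: x ahead of the robot, y to its left, z up, the work surface at z = 0. Lengths are in m, angles in rad, forces in N, time in s.
With the tool pointing down it reaches from about 0.4 to 0.825 m from the base axis. Payload 7 kg.
Tool frame: the origin (TCP) lies midway between the tips of the shut fingers; the grasp point (between the pads) lies grip_point_offset behind it (grip_point_offset is the distance from the TCP to the grasp point, in m); x points along the fingers, y is the direction in which the jaws open and shut, and the axes are right-handed (so a half turn about x gives the same grasp; the last joint's range is limited). The gripper opens to 85 mm and grips with 20 to 120 N. Pads are 22 mm wide; open, the fingers measure 114 mm over their backs; the gripper's body (76 mm by 85 mm) begins 54 mm behind the grasp point. The pads swing forward as they close: fully open they stand 13 mm farther back than shut.
Start: joints at [-0.918, 0.359, 0.012, 0, -1.224, -0.288], TCP at [0.241, -0.631, 0.231] pointing down, gripper open.
Joint ranges: [-3.07, 3.07], [-1.43, 2.12], [-1.02, 1.25], [-3.03, 1.67], [-3.05, -0], [-3.03, 3.03]. Speed limits (rad/s): [2.39, 2.39, 3.01, 3.14, 3.14, 3.14].

INTERFACE

Orientations are given as [roll, pitch, yaw] about the fixed x, y, z axes, in that order (R = Rz(yaw) Ry(pitch) Rx(roll)).
In Python, from bench import get_state, read_camera, sign_off, grip_point_offset gives the robot as it stands.
- The arm moves only by the shell command python3 -m jog 'ROWS' [FORCE]. ROWS is JSON, a list of rows, each an object with "delta_pos": the shift along the world's x, y, z in cm, a list of three; "turn": the turn, a rotation vector about the world's x, y, z in degrees, a list of three; "hand": the closure, from 0 (fully open) to 1 (shut). In form: [{"delta_pos": [dx, dy, dz], "turn": [wx, wy, wz], "hand": hand}, ...]. A call has 1 to 20 rows; each row shifts and turns the commanded pose from where the row before left it; what a row does not reach is not made up. A row lasts 1/12 s, in which the tool goes at most 41.7 mm and 7.16 degrees, less where a joint would pass 70% of its speed; a pose out of reach is approached as far as the arm can. A call with a gripper value outside its range is refused whole. The fingers move at their own pace and stop on an object; FORCE is the grip in N (left out, the last holds). Time passes only in rows, so rows that do not move let the fingers close. It gives the time, the measured TCP pose, the force and the opening at its end, in the units of the state.
- get_state(): the state, without advancing time (a new reading comes with each control period).
- read_camera(name): name is "scene" or "top"; returns a dict with "image" (480x640x3 uint8, blue, green, red), "vertical_fov" (degrees; the focal length in pixels is half the picture's height over the tangent of half this angle, whatever the lens; pixels are square), "cx", "cy" (the principal point, pixels), "extrinsics" (4x4, takes a point from camera to world coordinates). Camera axes: x right, y down, z forward; pixel columns grow to the right and rows downward; lengths in m; the calibration is good to about 2 mm. A picture is of the moment at which its call begins. There is no depth.
- sign_off(): hands the job in, once; it reports no verdict.
The state is a dict: "clock": time; "joint_pos": joint angles; "dq": joint speeds; "joint_efforts": joint torques, N m; "tool_pos": TCP position; "orientation": TCP orientation; "wrist_force": force on the tool from outside, world axes, zero at the start; "ft_torque": the same for the moment, N m; "grip_width": finger opening in m.
Only numpy, scipy, OpenCV 4.12 (cv2) and the standard library are available. Lean on these libraries where they do the work, as an engineer would, in place of code of your own. Each camera call takes 0.05 s, during which the arm holds its last target.

TASK

The hardness test calls for the 12 mm coupon, but the four coupons leaning in the rack look alike: pinch them across the thickness to gauge them, then stand the 12 mm one upright on the vise bed, in the middle of the jaws, and close the sliding jaw so that it holds the coupon against the fixed jaw. Leave the other three coupons leaning in their places in the rack, and do not disturb the bottles, swab jar, loupe and caliper.

Things in the scene. Friction and masses are not known exactly. Their poses are not given: they have to be found in the camera images.
- coupon_a_ref (a point): point in one of four flat aluminium coupons that look alike, 60 mm wide (y axis) and 80 mm long (z, foot to top edge), 9, 12, 15 and 18 mm thick (along x), which is which not told: mid-width, mid-length, 4.5 mm in from the face it lies on (its -x face). 0.1 to 0.28 kg. Leans in the rack, top 30 degrees from vertical towards the rack's -x; the upper 44 mm are free on both faces
- coupon_b_ref (a point): point in one of four flat aluminium coupons that look alike, 60 mm wide (y axis) and 80 mm long (z, foot to top edge), 9, 12, 15 and 18 mm thick (along x), which is which not told: mid-width, mid-length, 4.5 mm in from the face it lies on (its -x face). 0.1 to 0.28 kg. Leans in the rack, top 30 degrees from vertical towards the rack's -x; the upper 44 mm are free on both faces
- coupon_c_ref (a point): point in one of four flat aluminium coupons that look alike, 60 mm wide (y axis) and 80 mm long (z, foot to top edge), 9, 12, 15 and 18 mm thick (along x), which is which not told: mid-width, mid-length, 4.5 mm in from the face it lies on (its -x face). 0.1 to 0.28 kg. Leans in the rack, top 30 degrees from vertical towards the rack's -x; the upper 44 mm are free on both faces
- coupon_d_ref (a point): point in one of four flat aluminium coupons that look alike, 60 mm wide (y axis) and 80 mm long (z, foot to top edge), 9, 12, 15 and 18 mm thick (along x), which is which not told: mid-width, mid-length, 4.5 mm in from the face it lies on (its -x face). 0.1 to 0.28 kg. Leans in the rack, top 30 degrees from vertical towards the rack's -x; the upper 44 mm are free on both faces
- rack: plastic coupon rack, grey base and white rests, fixed, 190 (x) x 150 (y) mm, origin under its middle. Inclined rests in two rows of two, 95 mm apart along its x, 70 mm along its y, each with a ledge for the coupon's foot; any coupon on any rest. Walls 34 mm high along both sides and the middle, 2.5 mm beside the coupons. Draw a coupon out along its length
- vise_seat (a point): blue vise, fixed, 210 x 86 mm: point on its steel bed (22 mm above the bench) at the foot of the fixed jaw's face, middle of its width. x points from the sliding to the fixed jaw, square to the faces, y along the jaws, z up. Jaw faces 66 mm wide, 32 mm high above the bed. The fixed jaw is 25 mm thick
- jaw (a joint): gap between the vise's jaw faces in m: 0 shut, 0.055 fully open. The jaw slides along the vise's x axis with about 4 N of friction and stays where it is left. Starts nearly shut
- jaw_handle (a point): top middle of the black handle tab on the sliding jaw: 12 mm thick (vise x), 44 mm wide (vise y), standing 38 mm above the carriage under it, top 76 mm above the bench; 32 mm free between tab and jaw block. It lies 54 mm behind the fixed jaw's face when the gap is 0
- cleaner: brown glass bottle with black cap, 54 mm across, 132 mm tall, origin at the middle of its foot; not part of the job
- etchant: white bottle with red cap, 48 mm across, 115 mm tall, origin at the middle of its foot; not part of the job
- oil: small yellow bottle with black cap, 34 mm across, 83 mm tall, origin at the middle of its foot; not part of the job
- swab_jar: clear jar of cotton swabs, 68 mm across, 82 mm tall, origin at the middle of its foot; not part of the job
- loupe_2: black eye loupe near the front of the bench, 36 mm across, 38 mm tall, origin at the middle of its foot; not part of the job
- caliper: digital caliper lying flat, 71 x 230 x 16 mm, long side along its y axis, origin at the middle of its foot; not part of the job
There are look-alikes about, which are no part of the job. Leave any green or red look-alike of the part that bears coupon_c_ref alone.

How it is judged:
At the end, for the whole second after the job is handed in: one coupon, the 12 mm one, stands on the vise bed within 3.4 degrees of upright and within 10 mm of the middle of the jaws, the jaws closed on it (gap 10.5 to 13.2 mm); the other three are within 12 mm of where they leaned in the rack (((y of coupon_a_ref in the frame of vise_seat between -0.01 and 0.01 m and z of coupon_a_ref in the frame of vise_seat between 0.037 and 0.043 m and x of coupon_a_ref in the frame of vise_seat between -0.012 and 0 m and angle between coupon_a_ref's own z axis and vertical below 0.06 rad and distance of each of coupon_b_ref, coupon_c_ref, coupon_d_ref from where it was at the start of the episode below 0.012 m) or (y of coupon_b_ref in the frame of vise_seat between -0.01 and 0.01 m and z of coupon_b_ref in the frame of vise_seat between 0.037 and 0.043 m and x of coupon_b_ref in the frame of vise_seat between -0.012 and 0 m and angle between coupon_b_ref's own z axis and vertical below 0.06 rad and distance of each of coupon_a_ref, coupon_c_ref, coupon_d_ref from where it was at the start of the episode below 0.012 m) or (y of coupon_c_ref in the frame of vise_seat between -0.01 and 0.01 m and z of coupon_c_ref in the frame of vise_seat between 0.037 and 0.043 m and x of coupon_c_ref in the frame of vise_seat between -0.012 and 0 m and angle between coupon_c_ref's own z axis and vertical below 0.06 rad and distance of each of coupon_a_ref, coupon_b_ref, coupon_d_ref from where it was at the start of the episode below 0.012 m) or (y of coupon_d_ref in the frame of vise_seat between -0.01 and 0.01 m and z of coupon_d_ref in the frame of vise_seat between 0.037 and 0.043 m and x of coupon_d_ref in the frame of vise_seat between -0.012 and 0 m and angle between coupon_d_ref's own z axis and vertical below 0.06 rad and distance of each of coupon_a_ref, coupon_b_ref, coupon_c_ref from where it was at the start of the episode below 0.012 m)) and value of joint jaw between 0.0105 and 0.0132 m); the robot touches nothing.
It fails at once if a bottle is pushed more than 25 mm or knocked over (distance of any of cleaner, etchant, oil from where it was at the start of the episode above 0.025 m or angle between any of cleaner, etchant, oil's own z axis and vertical above 0.4 rad).
It fails at once if the swab jar is pushed more than 25 mm or knocked over (distance of swab_jar from where it was at the start of the episode above 0.025 m or angle between swab_jar's own z axis and vertical above 0.4 rad).
It fails at once if the loupe or the caliper is pushed more than 25 mm, or the loupe knocked over (distance of any of loupe_2, caliper from where it was at the start of the episode above 0.025 m or angle between loupe_2's own z axis and vertical above 0.4 rad).
It also fails if it takes over 67 s, if anything falls off the work surface, if the arm or the gripper's body presses on something with over 40 N, if the wrist force passes 120 N, or if a joint passes its speed limit or range.

## Working session

There is one attempt and no reset: what is moved stays moved. The work goes in short steps, Python scripts to look and compute and a shell command to move; the robot and the scene stay as the last step left them, time stands still between calls to the robot, and variables do not carry over. Pictures are saved under pics/ and viewed, and the job is handed in when it is done.

```bash
mkdir -p pics; ls
cat > h.py <<'E'
import numpy as np, cv2
from bench import get_state, read_camera, grip_point_offset
def cam(name):
    c=read_camera(name); im=np.array(c["image"]); f=240/np.tan(np.radians(c["vertical_fov"])/2)
    return im,f,c["cx"],c["cy"],np.array(c["extrinsics"])
E
python3 - <<'E'
from h import *
print(get_state(), grip_point_offset)
for n in("scene","top"):
    im,f,cx,cy,E=cam(n); cv2.imwrite(f"pics/{n}0.png",im); print(n,f,cx,cy,E.tolist())
    np.savez(f"{n}0.npz",im=im,f=f,cx=cx,cy=cy,E=E)
E
```

```text
pics
{'clock': 0.0, 'joint_pos': array([-9.17932489e-01,  3.59406167e-01,  1.10276472e-02, -3.41899635e-04,
       -1.22406882e+00, -2.88120376e-01]), 'dq': array([-0.00044241, -0.00109686, -0.00045969,  0.00047743,  0.00023987,
        0.0003901 ]), 'joint_efforts': array([-1.31693057e-03, -5.83322239e+01,  2.93417054e+01,  6.93664491e+00,
       -5.84010413e-03, -3.06428103e-05]), 'tool_pos': array([ 0.24058968, -0.63014742,  0.2303391 ]), 'orientation': array([1.6666784 , 1.56911431, 2.03130541]), 'wrist_force': array([ 0.17314299, -0.7958541 , -0.5353622 ]), 'ft_torque': array([-0.00746824,  0.0037886 ,  0.02361426]), 'grip_width': 0.08528349248058682} 0.0187
scene 527.2191530740625 310.2524013642878 234.10356563915627 [[-0.7736006408455526, -0.44486459481686513, 0.4512621641150261, -0.026368346269143736], [-0.6336551925552075, 0.5484902078724924, -0.5455635515829598, 0.6608292647138786], [-0.004810969878638177, -0.70799292662174, -0.7062031367973455, 0.9888263257109626], [0.0, 0.0, 0.0, 1.0]]
top 589.518976490018 316.6979455808366 237.15660368899225 [[-0.02018860501902473, -0.9936566759820675, 0.11062924795755465, 0.3809466215174609], [-0.9997881071993413, 0.02050938755441129, 0.0017623066989779343, -0.02482722431163291], [-0.004020065937781902, -0.11057022790250212, -0.9938601832106186, 1.8080811694899501], [0.0, 0.0, 0.0, 1.0]]
```

View pics/scene0.png

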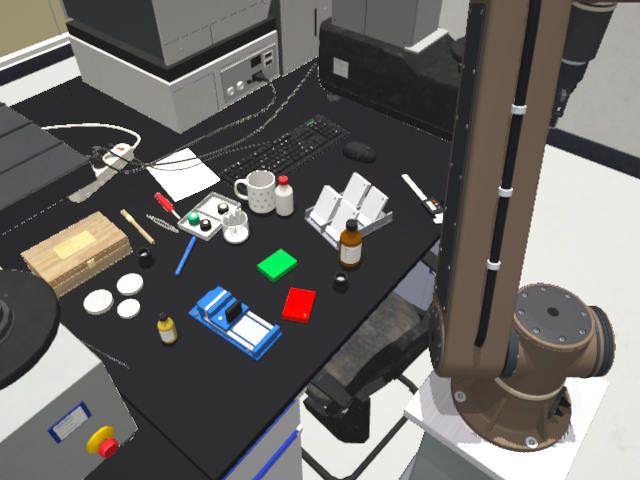

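View pics/top0.png

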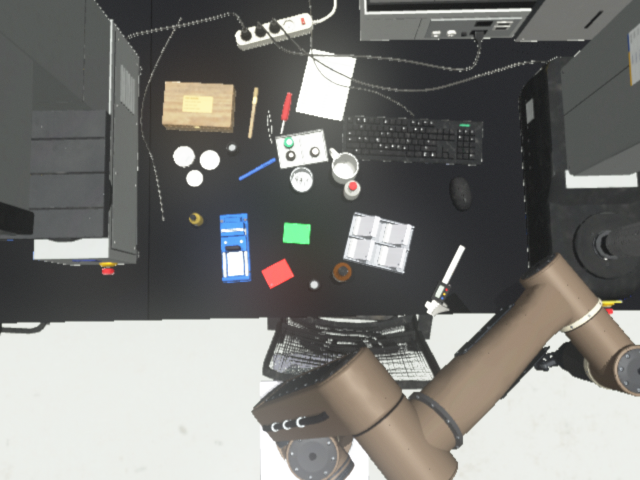

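The scene shows the blue vise (top 236,248), the rack with four coupons (top 379,242), and the green (297,233) and red (278,273) lookalikes lying flat. Next I'll take close crops.

Run:
```python
import numpy as np,cv2
t=np.load('top0.npz')['im'];s=np.load('scene0.npz')['im']
def c(im,x,y,w,h,k,n):
    cv2.imwrite(n,cv2.resize(im[y:y+h,x:x+w],None,fx=k,fy=k,interpolation=cv2.INTER_CUBIC))
c(t,335,200,90,80,8,'pics/rack_t.png')
c(t,205,200,70,90,6,'pics/vise_t.png')
c(s,295,165,110,90,7,'pics/rack_s.png')
c(s,180,275,115,90,6,'pics/vise_s.png')
```

```text
(no output)
```

View pics/rack_t.png

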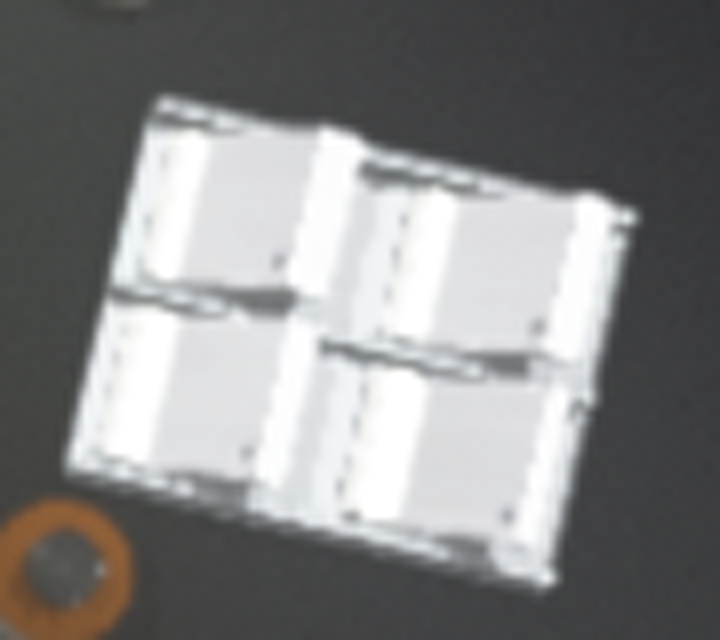

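View pics/rack_s.png

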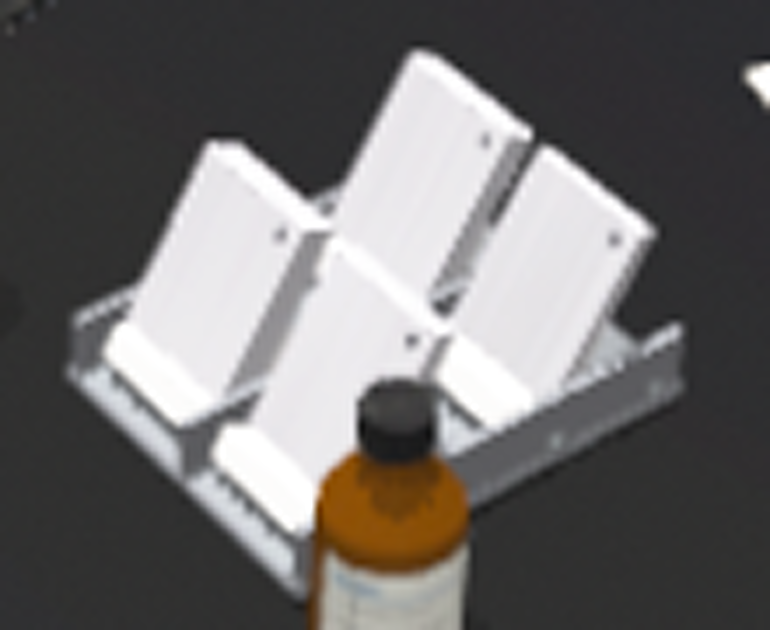

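View pics/vise_t.png

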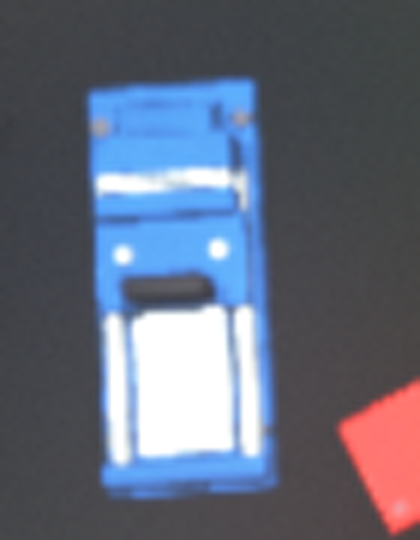

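View pics/vise_s.png

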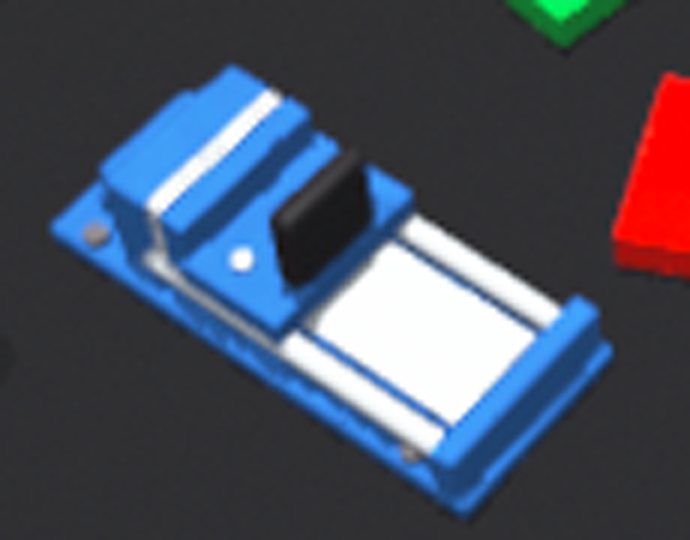

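Run:
```python
import numpy as np,cv2
t=np.load('top0.npz')['im'];s=np.load('scene0.npz')['im']
def c(im,x,y,w,h,k,n):
    o=cv2.resize(im[y:y+h,x:x+w],None,fx=k,fy=k,interpolation=cv2.INTER_CUBIC)
    for i in range(0,w,5):
        cv2.line(o,(i*k,0),(i*k,4 if i%10 else 10),(0,255,255),1)
        if i%10==0: cv2.putText(o,str(x+i),(i*k,22),0,.4,(0,255,255),1)
    for i in range(0,h,5):
        cv2.line(o,(0,i*k),(4 if i%10 else 10,i*k),(0,255,255),1)
        if i%10==0: cv2.putText(o,str(y+i),(12,i*k+4),0,.4,(0,255,255),1)
    cv2.imwrite(n,o)
c(t,210,205,50,82,7,'pics/vt2.png')
c(s,185,280,100,80,8,'pics/vs2.png')
```

```text
(no output)
```

View pics/vt2.png

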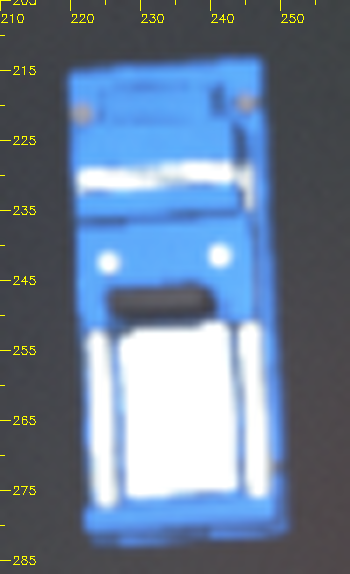

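View pics/vs2.png

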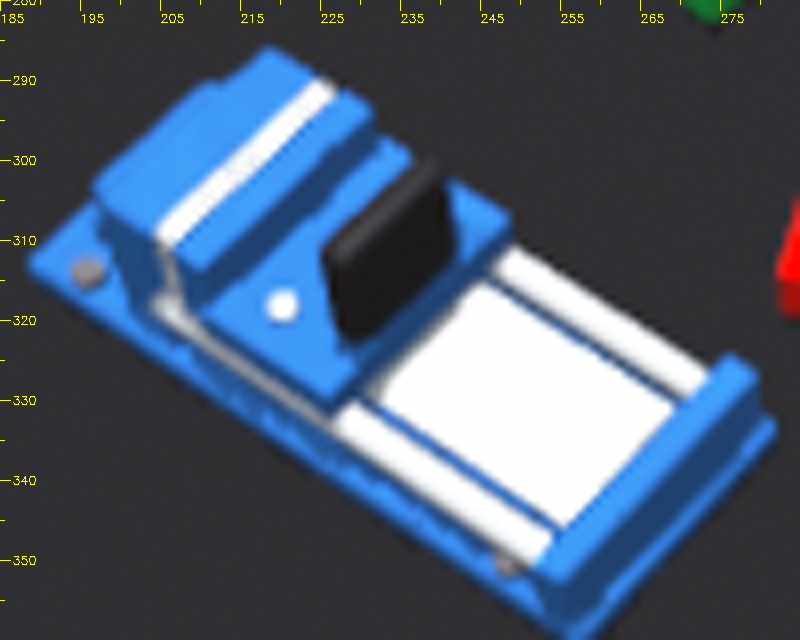

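```bash
cat >> h.py <<'E'
def load(n):
    d=np.load(n); return d['im'],float(d['f']),float(d['cx']),float(d['cy']),d['E']
def proj(C,P):
    _,f,cx,cy,E=C; P=np.atleast_2d(P); q=(P-E[:3,3])@E[:3,:3]
    return np.c_[f*q[:,0]/q[:,2]+cx, f*q[:,1]/q[:,2]+cy]
def ray(C,u,v,z):
    _,f,cx,cy,E=C; d=E[:3,:3]@np.array([(u-cx)/f,(v-cy)/f,1]); o=E[:3,3]; return o+d*(z-o[2])/d[2]
def T2(x,y,yaw,P):
    P=np.atleast_2d(np.array(P,float)); c,s=np.cos(yaw),np.sin(yaw); R=np.array([[c,-s,0],[s,c,0],[0,0,1]])
    return P@R.T+np.array([x,y,0])
E
cat > vfit.py <<'E'
from h import *
from scipy.optimize import least_squares
t=load('top0.npz'); s=load('scene0.npz')
print(ray(t,232,247,.076), ray(s,232.2,305.3,.076))
def pts(p):
    x,y,yaw,g,off,hb=p
    top=T2(x,y,yaw,[[off+.105,.043,hb],[off+.105,-.043,hb],[off-.105,-.043,0],[off-.105,.043,0],[-.054-g,0,.076]])
    sc=T2(x,y,yaw,[[off+.105,.043,hb],[off-.105,.043,0],[-.054-g,0,.076],[.025,.033,.054],[.025,-.033,.054],[0,.033,.054],[0,-.033,.054]])
    return top,sc
mt=np.array([[219.3,214.9],[247.1,212.9],[250.9,280.3],[222.4,282.4],[232.3,247.0]])
ms=np.array([[188,312.3],[256.5,359.6],[232.2,305.3],[196.1,302.7],[218.1,285.2],[206.4,310.2],[226.4,291.7]])
def r(p):
    a,b=pts(p); return np.r_[(proj(t,a)-mt).ravel(),(proj(s,b)-ms).ravel()]
o=least_squares(r,[.45,.25,0,.003,-.05,.01],loss='soft_l1')
print(o.x); print(r(o.x).reshape(-1,2).round(1))
E
python3 vfit.py
```

```text
[0.54967367 0.22885464 0.076     ] [0.54987737 0.23046976 0.076     ]
[ 0.60267996  0.23192785  0.04278516 -0.00118112 -0.04695321  0.00644544]
[[ 0.2 -0.6]
 [ 0.1 -0.4]
 [ 0.   0.2]
 [ 0.5 -0.1]
 [-0.6 -0.1]
 [-0.6  0.3]
 [ 0.3  2.4]
 [ 0.3 -0.2]
 [ 1.4  1.2]
 [ 0.2  0.2]
 [-0.8 -0.9]
 [-0.1 -1.2]]
```

Run:
```python
import numpy as np,cv2
t=np.load('top0.npz')['im'];s=np.load('scene0.npz')['im']
def c(im,x,y,w,h,k,n):
    o=cv2.resize(im[y:y+h,x:x+w],None,fx=k,fy=k,interpolation=cv2.INTER_CUBIC)
    o=(255*(o/255.)**1.8).astype('uint8')
    for i in range(0,w,5):
        cv2.line(o,(i*k,0),(i*k,4 if i%10 else 10),(0,255,255),1)
        if i%10==0: cv2.putText(o,str(x+i),(i*k,22),0,.4,(0,255,255),1)
    for i in range(0,h,5):
        cv2.line(o,(0,i*k),(4 if i%10 else 10,i*k),(0,255,255),1)
        if i%10==0: cv2.putText(o,str(y+i),(12,i*k+4),0,.4,(0,255,255),1)
    cv2.imwrite(n,o)
c(t,340,208,78,68,10,'pics/rt2.png')
c(s,303,170,94,74,8,'pics/rs2.png')
```

```text
(no output)
```

View pics/rt2.png

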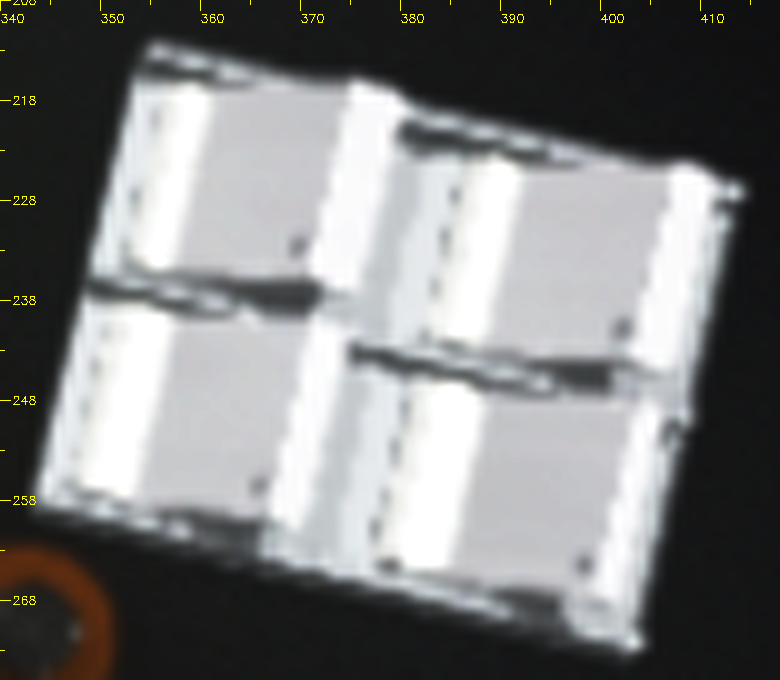

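View pics/rs2.png

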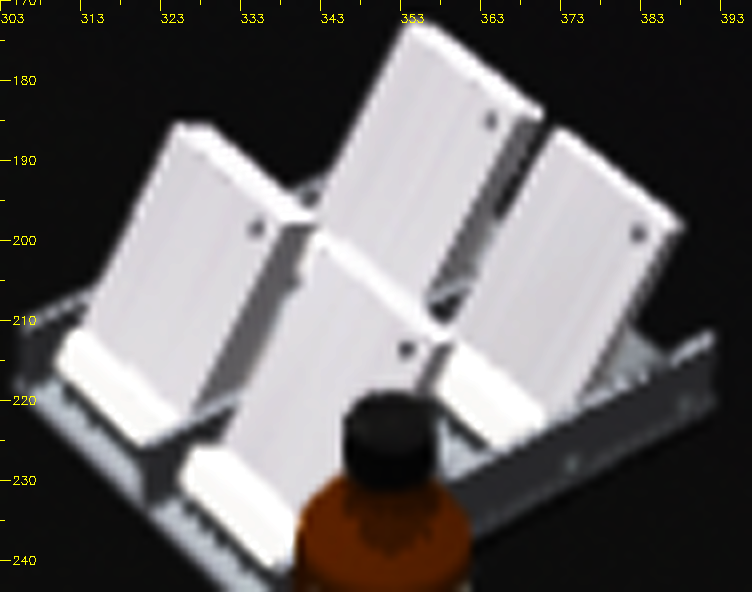

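```bash
cat > rfit.py <<'E'
from h import *
from scipy.optimize import least_squares
t=load('top0.npz'); s=load('scene0.npz')
c30,s30=np.cos(np.pi/6),.5
names=['UL','UR','LL','LR']
# rack x ~ world +y ; rack y ~ world -x.  U = larger world x => rack y negative
IX={'UL':(1,-1),'UR':(-1,-1),'LL':(1,1),'LR':(-1,1)}
def local(n,o,zf,u,w,a): # u thickness, w width, a length
    i,j=IX[n]; return [i*.0475+o-s30*a+c30*u, j*.035+w, zf+c30*a+s30*u]
ms={'UL':[(324.8,185.6),(338.2,196.7),(328.8,185.2),(342.3,196.1)],'UR':[(352.9,172.7),(367.6,184.3),(356.1,172.3),(370.7,183.6)],
'LL':[(340.7,199.6),(356.3,212.1),(343.2,198.3),(359.2,211.4)],'LR':[(371.3,186.7),(385.7,198.9),(373.2,185.8),(388.2,197.7)]}
mt={'UL':[(350,82),(310,262)],'UR':[(672,170),(632,365)],'LL':[(305,325),(270,520)],'LR':[(630,400),(592,600)]}
def r(p,full=False):
    x,y,yaw,o,zf=p[:5]; R=[]
    for k,n in enumerate(names):
        th=p[5+k]
        P=T2(x,y,yaw,[local(n,o,zf,th,-.03,.08),local(n,o,zf,th,.03,.08),local(n,o,zf,0,-.03,.08),local(n,o,zf,0,.03,.08)])
        R+=list((proj(s,P)-ms[n]).ravel())
        R+=list((proj(t,P[:2])-(np.array(mt[n])/10+[339.55,207.55])).ravel())
    C=T2(x,y,yaw,[[.095,-.075,0],[.095,.075,0],[-.095,.075,.034],[-.095,-.075,.034]])
    R+=list((proj(t,C)-(np.array([(150,42),(38,510),(640,650),(742,190)])/10+[339.55,207.55])).ravel())
    C=T2(x,y,yaw,[[.095,-.075,.034],[-.095,.075,.034],[.095,-.075,0]])
    R+=list((proj(s,C)-[(305,210.2),(391.7,211.4),(305,217.7)]).ravel())
    return np.array(R)
if __name__=='__main__':
    print(ray(t,379,242,.03))
    p0=[.57,-.2,1.33,0,.02,.012,.012,.012,.012]
    o=least_squares(r,p0,loss='soft_l1')
    print(o.x.round(4)); print(r(o.x).reshape(-1,2).round(1).tolist())
    np.save('rack.npy',o.x)
    x,y,yaw,of,zf=o.x[:5]
    for n in names:
        print(n,'top-mid(u=6)',T2(x,y,yaw,[local(n,of,zf,.006,0,.08)]).round(4))
    print('cleaner',ray(t,342,271,.132))
E
python3 rfit.py
```

```text
[ 0.56020656 -0.21015778  0.03      ]
[ 0.5593 -0.2108  1.2969  0.0141  0.0193  0.0157  0.0131  0.0111  0.0076]
[[-0.4, -0.6], [-0.1, 0.4], [-0.3, 0.1], [-0.1, 1.3], [0.6, -0.1], [-0.3, 1.6], [0.4, -0.6], [-0.2, -0.7], [0.3, 0.2], [-0.2, 0.3], [0.6, -0.6], [-0.2, -0.4], [1.0, -0.3], [-0.1, 0.1], [1.4, 1.2], [-0.1, 0.9], [0.6, -1.0], [-0.9, -0.7], [-0.2, -1.0], [0.3, -1.1], [-0.3, 0.1], [-0.5, 0.3], [0.6, -0.1], [-0.4, -0.2], [-0.3, 0.6], [-1.0, 0.5], [0.5, 1.5], [2.0, -0.4], [-1.1, -1.0], [2.6, 1.0], [-0.9, 0.7]]
UL top-mid(u=6) [[ 0.6002 -0.1944  0.0916]]
UR top-mid(u=6) [[ 0.5745 -0.2859  0.0916]]
LL top-mid(u=6) [[ 0.5328 -0.1755  0.0916]]
LR top-mid(u=6) [[ 0.5071 -0.267   0.0916]]
cleaner [ 0.46927338 -0.09179642  0.132     ]
```

```bash
cat >> h.py <<'E'
from scipy.spatial.transform import Rotation as Ro
def Rcur():
    st=get_state(); return Ro.from_euler('xyz',st['orientation']),st
def target(d,y):
    d=np.array(d)/np.linalg.norm(d); y=np.array(y,float); y-=d*(y@d); y/=np.linalg.norm(y)
    return Ro.from_matrix(np.c_[d,y,np.cross(d,y)])
def report(pos,d,y,verbose=True):
    R,st=Rcur(); 
    for sg in(1,-1):
        Tt=target(d,np.array(y)*sg); v=(Tt*R.inv()).as_rotvec(degrees=True)
        print('sgn',sg,'rotvec',v.round(1),'mag',np.linalg.norm(v).round(1))
    print('dpos cm',((np.array(pos)-st['tool_pos'])*100).round(2),'pos',st['tool_pos'].round(4),'q',st['joint_pos'].round(2),'w',round(st['grip_width'],4),'F',st['wrist_force'].round(1),'t',round(st['clock'],2))
E
python3 - <<'E'
from h import *
R,st=Rcur(); print(R.as_matrix().round(3))
a=.043
report([.5498,.2295,.20],[0,0,-1],[np.cos(a),np.sin(a),0])
E
```

```text
[[-0.001 -0.357  0.934]
 [ 0.001  0.934  0.357]
 [-1.     0.001 -0.   ]]
sgn 1 rotvec [-1.000e-01  0.000e+00 -1.084e+02] mag 108.4
sgn -1 rotvec [-0.  -0.1 71.6] mag 71.6
dpos cm [30.92 85.97 -3.05] pos [ 0.2406 -0.6302  0.2305] q [-0.92  0.36  0.01 -0.   -1.22 -0.29] w 0.0855 F [-0.9 -0.1  0.2] t 0.1
```

```bash
python3 -m jog '[{"delta_pos":[1.3,3.6,0],"turn":[0,0,3],"hand":0.6},{"delta_pos":[1.3,3.6,0],"turn":[0,0,3],"hand":0.6},{"delta_pos":[1.3,3.6,0],"turn":[0,0,3],"hand":0.6},{"delta_pos":[1.3,3.6,0],"turn":[0,0,3],"hand":0.6},{"delta_pos":[1.3,3.6,0],"turn":[0,0,3],"hand":0.6},{"delta_pos":[1.3,3.6,0],"turn":[0,0,3],"hand":0.6},{"delta_pos":[1.3,3.6,0],"turn":[0,0,3],"hand":0.6},{"delta_pos":[1.3,3.6,0],"turn":[0,0,3],"hand":0.6},{"delta_pos":[1.3,3.6,0],"turn":[0,0,3],"hand":0.6},{"delta_pos":[1.3,3.6,0],"turn":[0,0,3],"hand":0.6},{"delta_pos":[1.3,3.6,0],"turn":[0,0,3],"hand":0.6},{"delta_pos":[1.3,3.6,0],"turn":[0,0,3],"hand":0.6}]' 20
python3 - <<'E'
from h import *
a=.043
report([.5498,.2295,.20],[0,0,-1],[np.cos(a),np.sin(a),0])
E
```

```text
clock: 1.1
tool_pos: [0.3967, -0.1968, 0.2313]
orientation: [-0.554, 1.57, 0.441]
wrist_force: [1.4, -0.1, 0.1]
grip_width: 0.0346
sgn 1 rotvec [   0.     0.  -144.6] mag 144.6
sgn -1 rotvec [-0.   0.  35.4] mag 35.4
dpos cm [15.31 42.63 -3.13] pos [ 0.3967 -0.1968  0.2313] q [-0.01 -0.04 -0.47 -0.   -1.14 -0.56] w 0.0346 F [ 1.4 -0.1  0.1] t 1.1
```

```bash
python3 -m jog '[{"delta_pos":[1.28,3.55,0],"turn":[0,0,3],"hand":0.68},{"delta_pos":[1.28,3.55,0],"turn":[0,0,3],"hand":0.68},{"delta_pos":[1.28,3.55,0],"turn":[0,0,3],"hand":0.68},{"delta_pos":[1.28,3.55,0],"turn":[0,0,3],"hand":0.68},{"delta_pos":[1.28,3.55,0],"turn":[0,0,3],"hand":0.68},{"delta_pos":[1.28,3.55,0],"turn":[0,0,3],"hand":0.68},{"delta_pos":[1.28,3.55,0],"turn":[0,0,3],"hand":0.68},{"delta_pos":[1.28,3.55,0],"turn":[0,0,3],"hand":0.68},{"delta_pos":[1.28,3.55,-1],"turn":[0,0,3],"hand":0.68},{"delta_pos":[1.28,3.55,-2],"turn":[0,0,3],"hand":0.68},{"delta_pos":[1.28,3.55,-2],"turn":[0,0,3],"hand":0.68},{"delta_pos":[1.2,3.55,-2],"turn":[0,0,2.4],"hand":0.68},{"delta_pos":[0,0,0],"turn":[0,0,0],"hand":0.68}]' 20
python3 - <<'E'
from h import *
a=.043
report([.5498,.2295,.047],[0,0,-1],[np.cos(a),np.sin(a),0])
for n in("scene","top"):
    im=cam(n)[0]; cv2.imwrite(f"pics/{n}1.png",cv2.resize(im[200:400,130:330] if n=='scene' else im[180:300,180:300],None,fx=3,fy=3))
E
```

```text
clock: 2.18
tool_pos: [0.5485, 0.229, 0.1573]
orientation: [2.118, 1.565, -2.549]
wrist_force: [0.3, -1.1, -0.3]
grip_width: 0.0275
sgn 1 rotvec [  0.4   0.3 179.9] mag 179.9
sgn -1 rotvec [ 0.2 -0.3 -0.1] mag 0.4
dpos cm [  0.13   0.05 -11.03] pos [0.5485 0.229  0.1573] q [ 0.72  0.29 -0.27 -0.   -1.02 -0.68] w 0.0275 F [ 0.3 -1.1 -0.3] t 2.18
```

View pics/scene1.png

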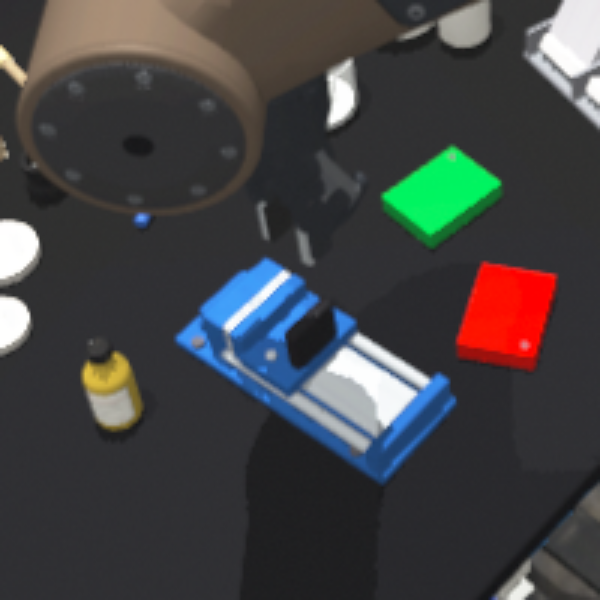

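The gripper is over the tab, which sits in the vise near (310,335) in the crop. Descending onto it.

```bash
python3 -m jog '[{"delta_pos":[0.1,0,-2.5],"turn":[0,0,0],"hand":0.68},{"delta_pos":[0,0,-2.5],"turn":[0,0,0],"hand":0.68},{"delta_pos":[0,0,-2.5],"turn":[0,0,0],"hand":0.68},{"delta_pos":[0,0,-2],"turn":[0,0,0],"hand":0.68},{"delta_pos":[0,0,-1.5],"turn":[0,0,0],"hand":0.68},{"delta_pos":[0,0,0],"turn":[0,0,0],"hand":0.68}]' 20;python3 -m jog '[{"delta_pos":[0,0,0],"turn":[0,0,0],"hand":0.9},{"delta_pos":[0,0,0],"turn":[0,0,0],"hand":1},{"delta_pos":[0,0,0],"turn":[0,0,0],"hand":1},{"delta_pos":[0,0,0],"turn":[0,0,0],"hand":1}]' 20
```

```text
clock: 2.78
tool_pos: [0.548, 0.2229, 0.0504]
orientation: [2.109, 1.567, -2.565]
wrist_force: [-0.6, -0.2, 0.0]
grip_width: 0.0276
clock: 3.12
tool_pos: [0.5501, 0.2245, 0.0538]
orientation: [-1.535, 1.57, 0.076]
wrist_force: [1.6, -4.6, -1.1]
grip_width: 0.0116
```

```bash
python3 -m jog '[{"delta_pos":[-0.6,-0.03,0],"turn":[0,0,0],"hand":1},{"delta_pos":[-0.6,-0.03,0],"turn":[0,0,0],"hand":1},{"delta_pos":[-0.6,-0.03,0],"turn":[0,0,0],"hand":1},{"delta_pos":[-0.6,-0.03,0],"turn":[0,0,0],"hand":1},{"delta_pos":[-0.6,-0.02,0],"turn":[0,0,0],"hand":1},{"delta_pos":[-0.6,-0.02,0],"turn":[0,0,0],"hand":1},{"delta_pos":[-0.4,-0.02,0],"turn":[0,0,0],"hand":1},{"delta_pos":[0,0,0],"turn":[0,0,0],"hand":1}]' 30
python3 - <<'E'
from h import *
a=.043
report([.51,.2295,.047],[0,0,-1],[np.cos(a),np.sin(a),0])
im=cam("scene")[0]; cv2.imwrite("pics/scene2.png",cv2.resize(im[250:380,160:320],None,fx=5,fy=4.6))
E
```

```text
clock: 3.78
tool_pos: [0.5094, 0.2226, 0.0538]
orientation: [-1.965, 1.57, -0.354]
wrist_force: [0.8, -5.3, 1.4]
grip_width: 0.0116
sgn 1 rotvec [ 1.000e-01 -0.000e+00 -1.799e+02] mag 179.9
sgn -1 rotvec [0.  0.  0.1] mag 0.1
dpos cm [ 0.06  0.69 -0.68] pos [0.5094 0.2226 0.0538] q [ 0.76  0.35 -0.47  0.   -0.75 -0.72] w 0.0116 F [ 0.8 -5.3  1.4] t 3.78
```

View pics/scene2.png

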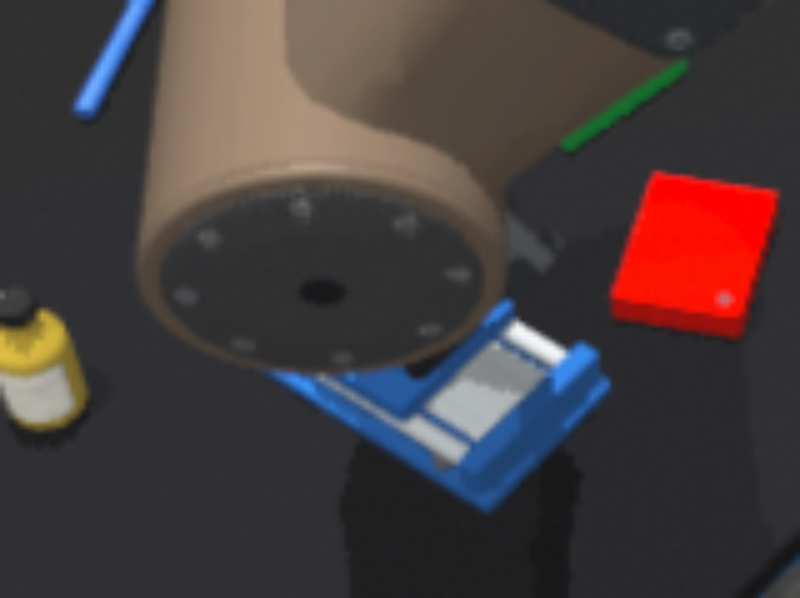

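Run:
```python
from h import *
a=cam("scene")[0];b=cam("top")[0]
cv2.imwrite("pics/full3.png",cv2.resize(np.hstack([a[:,60:460],b[60:400,130:430].repeat(1,0) if 0 else cv2.resize(b[100:340,150:350],(400,480))]),None,fx=1,fy=1))
print(get_state()['joint_efforts'].round(2))
```

```text
[  2.08 -48.51  23.46   4.42   1.57  -0.26]
```

View pics/full3.png

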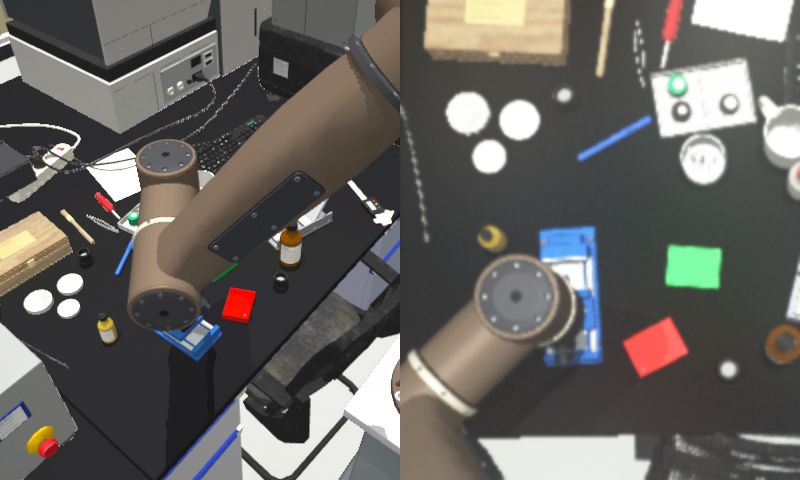

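```bash
python3 -m jog '[{"delta_pos":[0,0,0],"turn":[0,0,0],"hand":0.68},{"delta_pos":[0,0,0],"turn":[0,0,0],"hand":0.68},{"delta_pos":[0,0,0],"turn":[0,0,0],"hand":0.68},{"delta_pos":[0,0,2],"turn":[0,0,0],"hand":0.68},{"delta_pos":[0,0,3],"turn":[0,0,0],"hand":0.68},{"delta_pos":[0,0,4],"turn":[0,0,0],"hand":0.6},{"delta_pos":[0,-1,4],"turn":[0,0,0],"hand":0.6},{"delta_pos":[0,-3,2],"turn":[0,0,0],"hand":0.6},{"delta_pos":[0,-4,0],"turn":[0,0,0],"hand":0.6},{"delta_pos":[0,-4,0],"turn":[0,0,0],"hand":0.6},{"delta_pos":[0,-4,0],"turn":[0,0,0],"hand":0.6},{"delta_pos":[0,-4,0],"turn":[0,0,0],"hand":0.6},{"delta_pos":[0,-4,0],"turn":[0,0,0],"hand":0.6},{"delta_pos":[0,0,0],"turn":[0,0,0],"hand":0.6}]'
cat > rackt.py <<'E'
from h import *; import rfit
p=np.load('rack.npy'); x,y,yaw,of,zf=p[:5]
rx=np.array([np.cos(yaw),np.sin(yaw),0])
d=.5*rx-np.array([0,0,np.sqrt(.75)]); n=np.sqrt(.75)*rx+np.array([0,0,.5])
def go(name,u,a): 
    P=T2(x,y,yaw,[rfit.local(name,of,zf,u,0,a)])[0]; report(P,d,n); return P
if __name__=='__main__':
    print('d',d,'n',n)
E
python3 - <<'E'
from rackt import *
print(d,n)
print(go('LL',.006,.140))
for n_ in("scene","top"):
    C=cam(n_); np.savez(f"{n_}4.npz",im=C[0],f=C[1],cx=C[2],cy=C[3],E=C[4])
im=np.load('scene4.npz')['im']; im2=np.load('top4.npz')['im']
cv2.imwrite("pics/vs4.png",cv2.resize(im[280:360,185:285],None,fx=8,fy=7,interpolation=cv2.INTER_CUBIC))
cv2.imwrite("pics/vt4.png",cv2.resize(im2[205:287,210:260],None,fx=7,fy=7,interpolation=cv2.INTER_CUBIC))
E
```

```text
clock: 5.1
tool_pos: [0.5091, -0.0216, 0.2031]
orientation: [-1.869, 1.57, -0.262]
wrist_force: [-0.2, 1.5, 0.2]
grip_width: 0.0344
[ 0.13524146  0.48136239 -0.8660254 ] [0.23424508 0.83374411 0.5       ]
sgn 1 rotvec [  27.4   21.5 -105. ] mag 110.6
sgn -1 rotvec [ 19.8 -25.2  70.5] mag 77.4
dpos cm [  1.56 -18.28  -5.96] pos [ 0.5091 -0.0216  0.2031] q [ 0.34  0.11 -0.39  0.   -1.07 -0.31] w 0.0344 F [-0.2  1.5  0.2] t 5.1
[ 0.52471262 -0.20438429  0.14355304]
```

View pics/vs4.png

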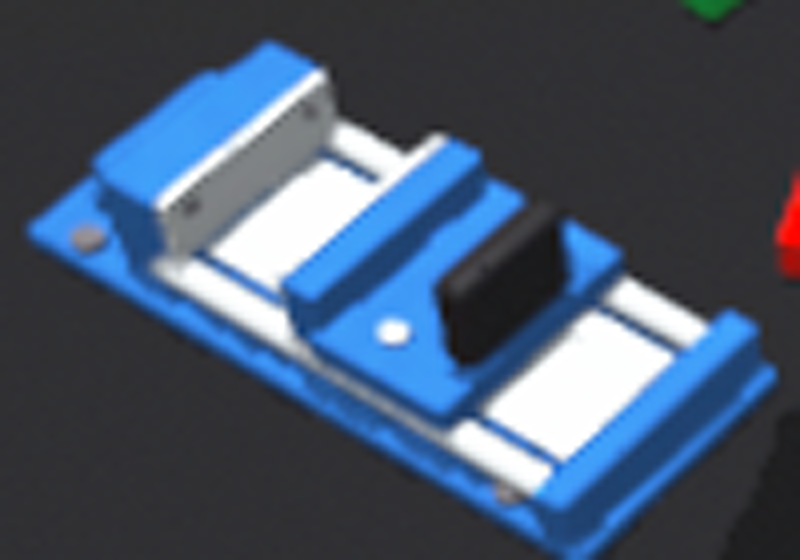

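View pics/vt4.png

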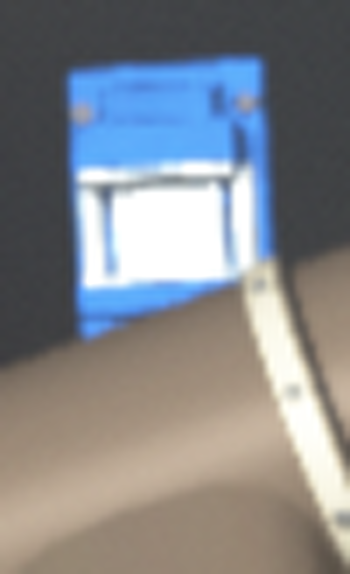

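Run:
```python
from h import *
from scipy.optimize import least_squares
t=load('top0.npz'); s=load('scene0.npz')
def r(p):
    x,y,yaw,off,hb,h1=p
    a=T2(x,y,yaw,[[off+.105,.043,hb],[off+.105,-.043,hb],[off-.105,-.043,0],[off-.105,.043,0],[0,.033,.054],[0,-.033,.054]])
    b=T2(x,y,yaw,[[off+.105,.043,hb],[off-.105,.043,0],[0,.033,.054],[0,-.033,.054],[0,.033,.022],[0,-.033,.022],[.025,.033,.054],[.025,-.033,.054]])
    c=T2(x,y,yaw,[[-h1,0,.076]])
    return np.r_[(proj(t,a)-[[219.3,214.9],[247.1,212.9],[250.9,280.3],[222.4,282.4],[220.7,230.5],[243.4,228.6]]).ravel(),
     (proj(s,b)-[[188,312.3],[256.5,359.6],[204.6,309.3],[225.2,291.7],[206.8,316.4],[226.1,298.6],[196.1,302.7],[218.1,285.2]]).ravel(),
     (proj(t,c)-[[232.3,247]]).ravel(),(proj(s,c)-[[232.2,305.3]]).ravel()]
o=least_squares(r,[.603,.23,.04,-.05,.01,.054],loss='soft_l1')
print(o.x.round(4)); print(r(o.x).reshape(-1,2).round(1).tolist())
```

```text
[ 0.6055  0.2321  0.0422 -0.0498  0.0065  0.0556]
[[0.2, -0.6], [0.1, -0.4], [-0.0, 0.3], [0.4, -0.1], [0.2, -0.6], [-0.5, -0.1], [-0.6, 0.3], [0.2, 2.4], [0.1, -0.6], [0.2, -1.7], [-0.0, 1.0], [0.9, 0.1], [0.5, 0.6], [-0.7, -0.3], [-0.6, -0.1], [0.2, -0.2]]
```

```bash
python3 -m jog '[{"delta_pos":[0.13,-1.52,0],"turn":[1.65,-2.1,5.88],"hand":0.5},{"delta_pos":[0.13,-1.52,0],"turn":[1.65,-2.1,5.88],"hand":0.5},{"delta_pos":[0.13,-1.52,0],"turn":[1.65,-2.1,5.88],"hand":0.5},{"delta_pos":[0.13,-1.52,0],"turn":[1.65,-2.1,5.88],"hand":0.5},{"delta_pos":[0.13,-1.52,0],"turn":[1.65,-2.1,5.88],"hand":0.5},{"delta_pos":[0.13,-1.52,0],"turn":[1.65,-2.1,5.88],"hand":0.5},{"delta_pos":[0.13,-1.52,0],"turn":[1.65,-2.1,5.88],"hand":0.5},{"delta_pos":[0.13,-1.52,0],"turn":[1.65,-2.1,5.88],"hand":0.5},{"delta_pos":[0.13,-1.52,0],"turn":[1.65,-2.1,5.88],"hand":0.5},{"delta_pos":[0.13,-1.52,0],"turn":[1.65,-2.1,5.88],"hand":0.5},{"delta_pos":[0.13,-1.52,0],"turn":[1.65,-2.1,5.88],"hand":0.5},{"delta_pos":[0.13,-1.52,0],"turn":[1.65,-2.1,5.88],"hand":0.5},{"delta_pos":[0,0,0],"turn":[0,0,0],"hand":0.5}]'
python3 - <<'E'
from rackt import *
print(go('LL',.006,.100))
E
```

```text
clock: 6.28
tool_pos: [0.5255, -0.1949, 0.2008]
orientation: [-1.55, 1.064, 1.282]
wrist_force: [0.4, -0.4, 0.0]
grip_width: 0.0425
sgn 1 rotvec [  24.4   84.3 -154.9] mag 178.1
sgn -1 rotvec [ 0.7 -0.8  1.9] mag 2.2
dpos cm [ 0.46  0.98 -9.19] pos [ 0.5255 -0.1949  0.2008] q [-0.38  0.29 -0.05 -0.52 -1.31  1.8 ] w 0.0425 F [ 0.4 -0.4  0. ] t 6.28
[ 0.53012228 -0.1851298   0.10891203]
```

```bash
python3 -m jog '[{"delta_pos":[-0.03,-0.3,-2],"turn":[0.3,-0.4,1],"hand":0.5},{"delta_pos":[-0.03,-0.3,-2],"turn":[0.4,-0.4,0.9],"hand":0.5},{"delta_pos":[-0.02,-0.35,-1.7],"turn":[0,0,0],"hand":0.5},{"delta_pos":[0,0,0],"turn":[0,0,0],"hand":0.5}]'
python3 - <<'E'
from rackt import *
print(go('LL',.006,.100))
im=cam("scene")[0]; cv2.imwrite("pics/scene5.png",cv2.resize(im[130:260,280:420],None,fx=5,fy=4.6))
im=cam("top")[0]; cv2.imwrite("pics/top5.png",cv2.resize(im[200:290,320:430],None,fx=6,fy=6))
E
```

```text
clock: 6.62
tool_pos: [0.5226, -0.2007, 0.1416]
orientation: [-1.556, 1.048, 1.304]
wrist_force: [-0.6, 0.1, -0.2]
grip_width: 0.0423
sgn 1 rotvec [  24.    86.4 -155.5] mag 179.5
sgn -1 rotvec [-0.  -0.4  0.4] mag 0.6
dpos cm [ 0.75  1.56 -3.27] pos [ 0.5226 -0.2007  0.1416] q [-0.4   0.36 -0.1  -0.55 -1.24  1.91] w 0.0423 F [-0.6  0.1 -0.2] t 6.62
[ 0.53012228 -0.1851298   0.10891203]
```

View pics/scene5.png

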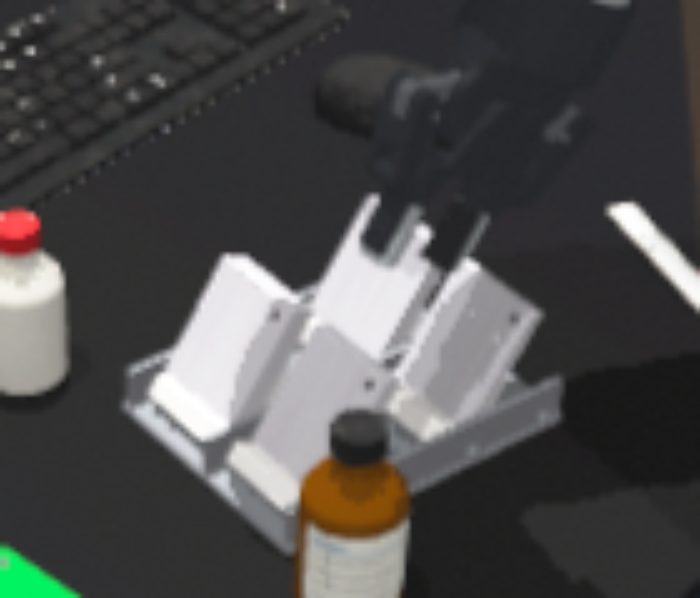

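View pics/top5.png

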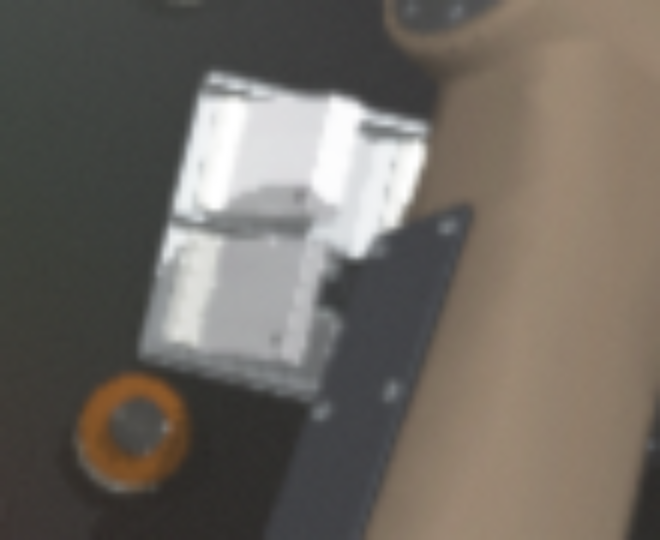

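The gripper is lined up with the near-left coupon (LL), with the fingers at (375,255) and (435,265) in the crop. Moving in along its length.

```bash
python3 -m jog '[{"delta_pos":[0.35,0.75,-1.65],"turn":[0,-0.2,0.2],"hand":0.5},{"delta_pos":[0.4,0.8,-1.65],"turn":[0,-0.2,0.2],"hand":0.5},{"delta_pos":[0,0,0],"turn":[0,0,0],"hand":0.5}]'
python3 - <<'E'
from rackt import *
print(go('LL',.006,.046))
im=cam("scene")[0]; cv2.imwrite("pics/scene6.png",cv2.resize(im[130:260,280:420],None,fx=5,fy=4.6))
E
```

```text
clock: 6.97
tool_pos: [0.5311, -0.1846, 0.1114]
orientation: [-1.579, 1.047, 1.292]
wrist_force: [-0.5, 0.1, -0.7]
grip_width: 0.0429
sgn 1 rotvec [-24.5 -86.5 155.7] mag 179.8
sgn -1 rotvec [ 0.   0.2 -0.1] mag 0.3
dpos cm [ 0.63  2.54 -4.93] pos [ 0.5311 -0.1846  0.1114] q [-0.38  0.39 -0.13 -0.57 -1.17  1.94] w 0.0429 F [-0.5  0.1 -0.7] t 6.97
[ 0.53742532 -0.15913623  0.06214665]
```

View pics/scene6.png

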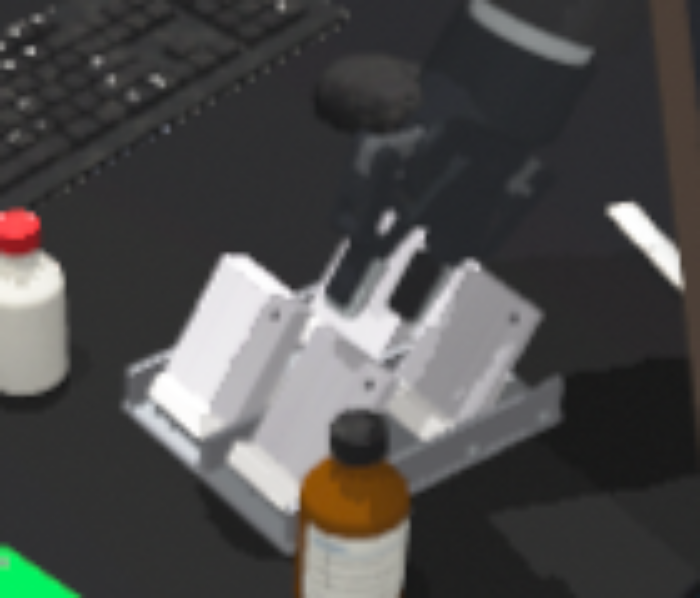

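```bash
python3 -m jog '[{"delta_pos":[0.13,0.5,-1],"turn":[0,0,0],"hand":0.5},{"delta_pos":[0.13,0.5,-1],"turn":[0,0,0],"hand":0.5},{"delta_pos":[0.13,0.5,-1],"turn":[0,0,0],"hand":0.5},{"delta_pos":[0.13,0.5,-1],"turn":[0,0,0],"hand":0.5},{"delta_pos":[0.11,0.5,-0.9],"turn":[0,0,0],"hand":0.5},{"delta_pos":[0,0,0],"turn":[0,0,0],"hand":0.5}]' 20
python3 - <<'E'
from rackt import *
print(go('LL',.006,.046))
im=cam("scene")[0]; cv2.imwrite("pics/scene7.png",cv2.resize(im[130:260,280:420],None,fx=5,fy=4.6))
E
```

```text
clock: 7.52
tool_pos: [0.5366, -0.1602, 0.0611]
orientation: [-1.575, 1.047, 1.295]
wrist_force: [0.9, 0.6, -0.2]
grip_width: 0.043
sgn 1 rotvec [-24.4 -86.6 155.7] mag 179.9
sgn -1 rotvec [ 0.   0.1 -0.1] mag 0.2
dpos cm [0.09 0.1  0.1 ] pos [ 0.5366 -0.1602  0.0611] q [-0.34  0.44 -0.18 -0.6  -1.07  1.97] w 0.043 F [ 0.9  0.6 -0.2] t 7.52
[ 0.53742532 -0.15913623  0.06214665]
```

View pics/scene7.png

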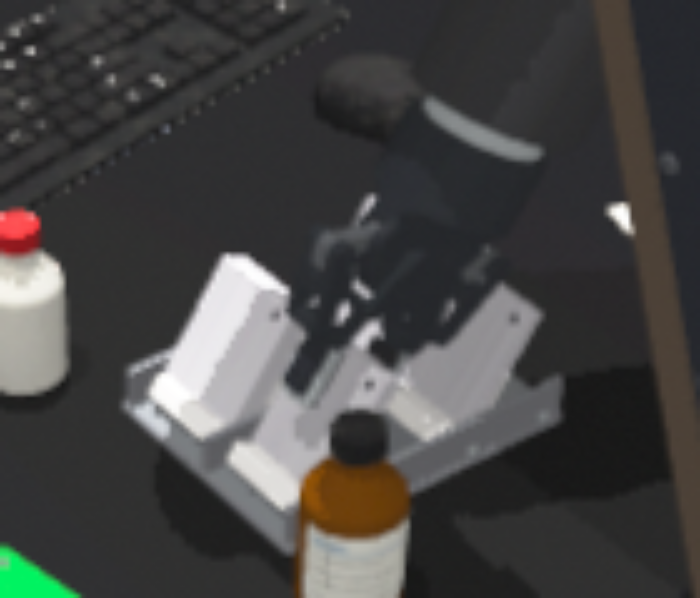

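```bash
python3 -m jog '[{"delta_pos":[0,0,0],"turn":[0,0,0],"hand":0.7},{"delta_pos":[0,0,0],"turn":[0,0,0],"hand":0.8},{"delta_pos":[0,0,0],"turn":[0,0,0],"hand":0.9},{"delta_pos":[0,0,0],"turn":[0,0,0],"hand":1},{"delta_pos":[0,0,0],"turn":[0,0,0],"hand":1}]' 20
python3 -c "
from h import *
s=get_state(); print(s['grip_width'],s['wrist_force'],s['tool_pos'])"
```

```text
clock: 7.98
tool_pos: [0.5377, -0.162, 0.0637]
orientation: [-1.584, 1.048, 1.287]
wrist_force: [0.1, 0.1, -0.1]
grip_width: 0.0113
0.011338754663982311 [ 0.0778225   0.14283735 -0.13976548] [ 0.53767316 -0.1619725   0.06372335]
```

```bash
python3 - <<'E'
from rackt import *
s=get_state(); F=T2(x,y,yaw,[rfit.local('LL',of,zf,0.006,0,0)])[0]
q=s['tool_pos']-F; ry=np.array([-rx[1],rx[0],0])
print('a',-q@d,'u off',q@n,'w',q@ry,s['tool_pos'])
E
python3 -m jog '[{"delta_pos":[0,0,0],"turn":[0,0,0],"hand":1},{"delta_pos":[-0.07,-0.24,0.43],"turn":[0,0,0],"hand":1},{"delta_pos":[-0.14,-0.48,0.87],"turn":[0,0,0],"hand":1},{"delta_pos":[-0.14,-0.48,0.87],"turn":[0,0,0],"hand":1},{"delta_pos":[-0.2,-0.72,1.3],"turn":[0,0,0],"hand":1},{"delta_pos":[-0.2,-0.72,1.3],"turn":[0,0,0],"hand":1},{"delta_pos":[-0.2,-0.72,1.3],"turn":[0,0,0],"hand":1},{"delta_pos":[0,0,0],"turn":[0,0,0],"hand":1}]' 60
python3 - <<'E'
from h import *
for n in("scene","top"):
    C=cam(n); im=C[0]; cv2.imwrite(f"pics/{n}8.png",cv2.resize(im[110:260,280:420] if n=='scene' else im[200:290,320:430],None,fx=5,fy=4))
E
```

```text
a 0.0486972083487435 u off -0.0015183146619399991 w -0.0010057719232671916 [ 0.53767316 -0.1619725   0.06372335]
clock: 8.65
tool_pos: [0.5291, -0.1978, 0.1276]
orientation: [-1.593, 1.049, 1.279]
wrist_force: [1.3, 0.1, -1.0]
grip_width: 0.011
```

View pics/scene8.png

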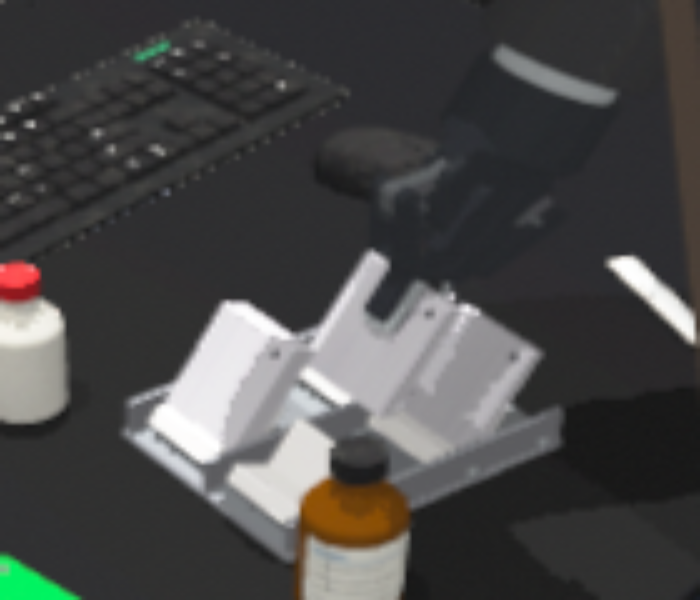

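The coupon is out: scene crop (400,340) is now in the gripper, and the LL rest is empty. The other three haven't moved. Lifting it and carrying it to the vise.

```bash
python3 -m jog '[{"delta_pos":[-0.1,-0.3,2],"turn":[0,0,0],"hand":1},{"delta_pos":[0,0,3],"turn":[0,0,0],"hand":1},{"delta_pos":[0,0,3],"turn":[0,0,0],"hand":1},{"delta_pos":[0,0,3],"turn":[0,0,0],"hand":1},{"delta_pos":[0,0,2],"turn":[0,0,0],"hand":1},{"delta_pos":[0,0,0],"turn":[0,0,0],"hand":1}]'
python3 - <<'E'
from h import *
a=.042
report([.5975,.2307,.20],[0,0,-1],[np.cos(a),np.sin(a),0])
E
```

```text
clock: 9.25
tool_pos: [0.5285, -0.1989, 0.2584]
orientation: [-1.596, 1.049, 1.277]
wrist_force: [1.0, 0.3, -1.0]
grip_width: 0.0111
sgn 1 rotvec [-27.7 -20.9 105. ] mag 110.6
sgn -1 rotvec [-19.3  25.5 -70.5] mag 77.4
dpos cm [ 6.9  42.96 -5.84] pos [ 0.5285 -0.1989  0.2584] q [-0.39  0.26  0.03 -0.53 -1.42  1.8 ] w 0.0111 F [ 1.   0.3 -1. ] t 9.25
```

```bash
python3 -m jog '[{"delta_pos":[0.2,1.2,0],"turn":[-0.5,0.7,-1.9],"hand":1},{"delta_pos":[0.38,2.4,0],"turn":[-1.1,1.45,-4],"hand":1},{"delta_pos":[0.38,2.4,0],"turn":[-1.1,1.45,-4],"hand":1},{"delta_pos":[0.38,2.4,0],"turn":[-1.1,1.45,-4],"hand":1},{"delta_pos":[0.38,2.4,0],"turn":[-1.1,1.45,-4],"hand":1},{"delta_pos":[0.38,2.4,0],"turn":[-1.1,1.45,-4],"hand":1},{"delta_pos":[0.38,2.4,0],"turn":[-1.1,1.45,-4],"hand":1},{"delta_pos":[0.38,2.4,0],"turn":[-1.1,1.45,-4],"hand":1},{"delta_pos":[0.38,2.4,0],"turn":[-1.1,1.45,-4],"hand":1},{"delta_pos":[0.38,2.4,0],"turn":[-1.1,1.45,-4],"hand":1},{"delta_pos":[0.38,2.4,0],"turn":[-1.1,1.45,-4],"hand":1},{"delta_pos":[0.38,2.4,0],"turn":[-1.1,1.45,-4],"hand":1},{"delta_pos":[0.38,2.4,0],"turn":[-1.1,1.45,-4],"hand":1},{"delta_pos":[0.38,2.4,0],"turn":[-1.1,1.45,-4],"hand":1},{"delta_pos":[0.38,2.4,-1],"turn":[-1.1,1.45,-4],"hand":1},{"delta_pos":[0.38,2.4,-2],"turn":[-1.1,1.45,-4],"hand":1},{"delta_pos":[0.38,2.4,-2],"turn":[-1.1,1.45,-4],"hand":1},{"delta_pos":[0.38,2.4,-1],"turn":[-1.1,1.45,-4],"hand":1},{"delta_pos":[0.2,1.2,0],"turn":[-0.5,0.7,-1.9],"hand":1},{"delta_pos":[0,0,0],"turn":[0,0,0],"hand":1}]'
python3 - <<'E'
from h import *
a=.042
report([.5975,.2307,.13],[0,0,-1],[np.cos(a),np.sin(a),0])
E
```

```text
clock: 10.92
tool_pos: [0.5949, 0.2364, 0.1903]
orientation: [1.845, 1.556, -2.852]
wrist_force: [-0.7, 0.1, -1.2]
grip_width: 0.0111
sgn 1 rotvec [  -1.3   -0.4 -178.5] mag 178.5
sgn -1 rotvec [ 0.3 -0.8  1.5] mag 1.7
dpos cm [ 0.26 -0.57 -6.03] pos [0.5949 0.2364 0.1903] q [ 0.68  0.34 -0.11 -0.01 -1.13 -0.66] w 0.0111 F [-0.7  0.1 -1.2] t 10.92
```

```bash
python3 -m jog '[{"delta_pos":[0.1,-0.2,-2],"turn":[0.1,-0.3,0.5],"hand":1},{"delta_pos":[0.1,-0.2,-2],"turn":[0.1,-0.3,0.5],"hand":1},{"delta_pos":[0.05,-0.2,-2],"turn":[0.1,-0.2,0.5],"hand":1},{"delta_pos":[0,0,-1],"turn":[0,0,0],"hand":1},{"delta_pos":[0,0,0],"turn":[0,0,0],"hand":1}]'
python3 - <<'E'
from h import *
a=.042
report([.5975,.2307,.071],[0,0,-1],[np.cos(a),np.sin(a),0])
for n in("scene","top"):
    C=cam(n); im=C[0]; np.savez(f"{n}9.npz",im=C[0],f=C[1],cx=C[2],cy=C[3],E=C[4])
    cv2.imwrite(f"pics/{n}9.png",cv2.resize(im[240:370,175:315] if n=='scene' else im[195:295,180:290],None,fx=5.5,fy=4.5))
E
```

```text
clock: 11.33
tool_pos: [0.5961, 0.2264, 0.1208]
orientation: [0.033, 1.569, 1.644]
wrist_force: [-0.1, -0.7, -1.4]
grip_width: 0.0112
sgn 1 rotvec [-0.000e+00  1.000e-01 -1.799e+02] mag 179.9
sgn -1 rotvec [-0.1 -0.   0.1] mag 0.1
dpos cm [ 0.14  0.43 -4.98] pos [0.5961 0.2264 0.1208] q [ 0.67  0.38 -0.22 -0.   -0.97 -0.63] w 0.0112 F [-0.1 -0.7 -1.4] t 11.33
```

View pics/scene9.png

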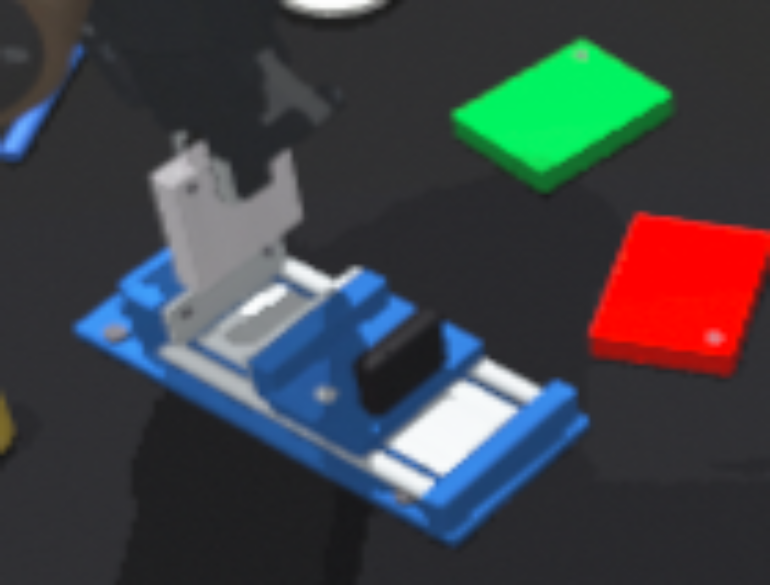

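View pics/top9.png

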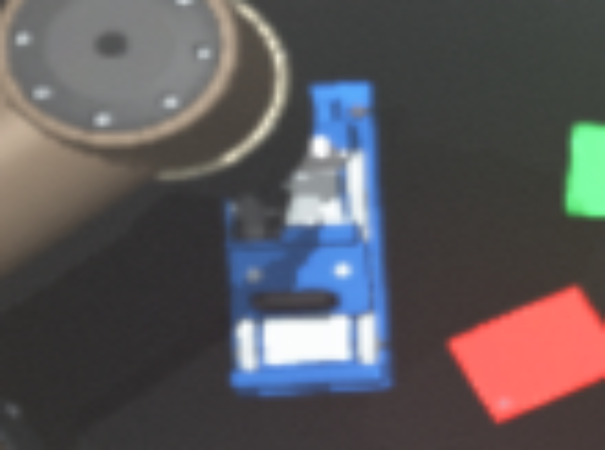

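Run:
```python
from h import *
C=load('scene9.npz'); st=get_state(); p=st['tool_pos']
def box(xc,yc,zf):
    L=[]
    for u in(-.006,.006):
        q=T2(xc,yc,.042,[[u,-.03,0],[u,.03,0],[u,.03,.08],[u,-.03,.08]]); q[:,2]+=zf; L.append(q)
    return L
im=C[0][240:370,175:315].copy(); k=6; o=cv2.resize(im,None,fx=5.5,fy=5.5*0+4.5)
def dr(q,col):
    uv=(proj(C,q)-[175,240]+.5)*[5.5,4.5]; cv2.polylines(o,[uv.astype(int)],True,col,1)
for q in box(p[0],p[1]+.001,p[2]-.0487): dr(q,(0,255,255))
s=T2(.6055,.2321,.0422,[[0,-.033,.022],[0,.033,.022],[0,.033,.054],[0,-.033,.054]]); dr(s,(0,0,255))
cv2.imwrite('pics/ov9.png',o)
```

```text
(no output)
```

View pics/ov9.png

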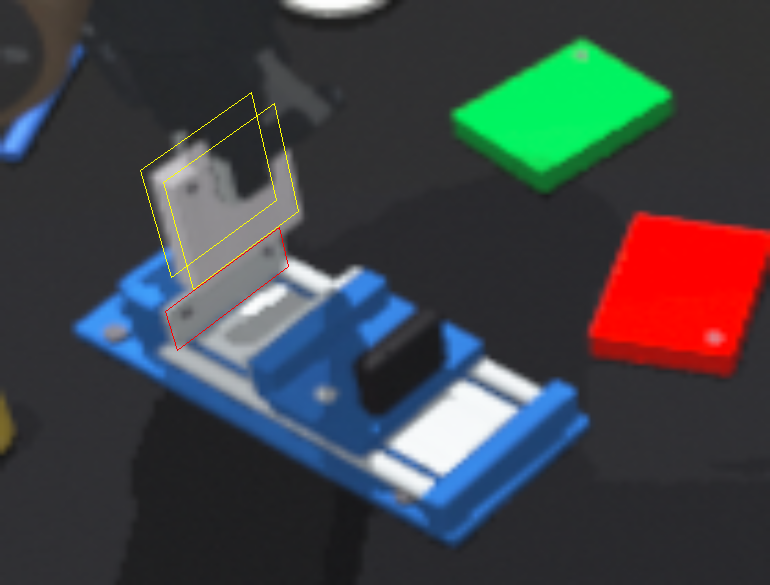

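```bash
python3 -m jog '[{"delta_pos":[0.05,0.4,0],"turn":[0,0,0],"hand":1},{"delta_pos":[0,0,-1],"turn":[0,0,0],"hand":1},{"delta_pos":[0,0,-1],"turn":[0,0,0],"hand":1},{"delta_pos":[0,0,-1],"turn":[0,0,0],"hand":1},{"delta_pos":[0,0,-0.8],"turn":[0,0,0],"hand":1},{"delta_pos":[0,0,0],"turn":[0,0,0],"hand":1}]'
python3 - <<'E'
from h import *
a=.042
report([.5965,.2307,.071],[0,0,-1],[np.cos(a),np.sin(a),0])
im=cam("scene")[0]; cv2.imwrite("pics/scene10.png",cv2.resize(im[250:360,180:280],None,fx=7,fy=5.4,interpolation=cv2.INTER_CUBIC))
E
```

```text
clock: 11.93
tool_pos: [0.5973, 0.231, 0.0836]
orientation: [-0.682, 1.568, 0.929]
wrist_force: [0.5, -0.7, -2.3]
grip_width: 0.0116
sgn 1 rotvec [   0.2    0.2 -179.9] mag 179.9
sgn -1 rotvec [-0.1  0.1  0.1] mag 0.2
dpos cm [-0.08 -0.03 -1.26] pos [0.5973 0.231  0.0836] q [ 0.67  0.43 -0.25 -0.   -0.89 -0.63] w 0.0116 F [ 0.5 -0.7 -2.3] t 11.93
```

View pics/scene10.png

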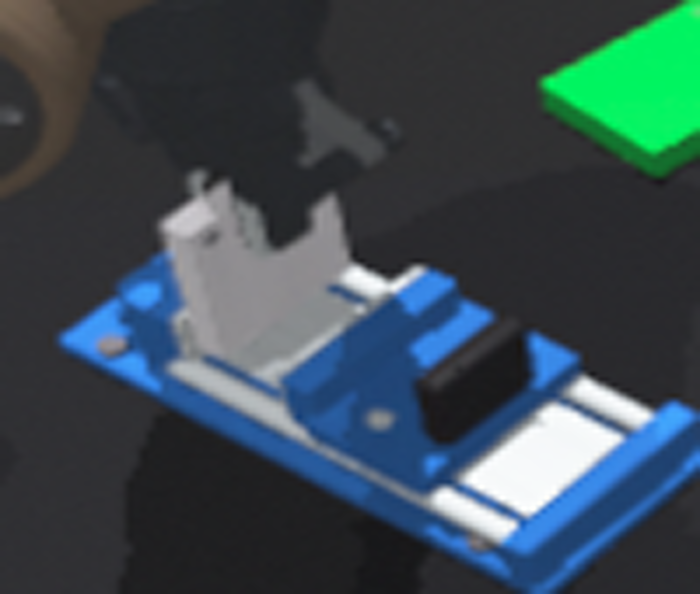

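```bash
python3 -m jog '[{"delta_pos":[0,0,-0.3],"turn":[0,0,0],"hand":1},{"delta_pos":[0,0,-0.3],"turn":[0,0,0],"hand":1},{"delta_pos":[0,0,-0.2],"turn":[0,0,0],"hand":1},{"delta_pos":[0,0,-0.1],"turn":[0,0,0],"hand":1},{"delta_pos":[0,0,0],"turn":[0,0,0],"hand":1}]'; python3 -m jog '[{"delta_pos":[0,0,-0.1],"turn":[0,0,0],"hand":1},{"delta_pos":[0,0,0],"turn":[0,0,0],"hand":1}]'; python3 -m jog '[{"delta_pos":[0,0,-0.1],"turn":[0,0,0],"hand":1},{"delta_pos":[0,0,0],"turn":[0,0,0],"hand":1}]'
```

```text
clock: 12.4
tool_pos: [0.5986, 0.2316, 0.0769]
orientation: [-0.914, 1.565, 0.698]
wrist_force: [-0.3, 0.4, -0.8]
grip_width: 0.0112
clock: 12.57
tool_pos: [0.5987, 0.2317, 0.0762]
orientation: [-0.917, 1.564, 0.695]
wrist_force: [0.1, -0.8, -0.2]
grip_width: 0.0111
clock: 12.73
tool_pos: [0.5987, 0.2317, 0.0751]
orientation: [-0.919, 1.564, 0.693]
wrist_force: [-0.7, 0.3, -1.9]
grip_width: 0.0111
```

```bash
for i in 1 2 3; do :; done; python3 -m jog '[{"delta_pos":[-0.1,0,-0.1],"turn":[0,0,0],"hand":1},{"delta_pos":[0,0,-0.1],"turn":[0,0,0],"hand":1},{"delta_pos":[0,0,0],"turn":[0,0,0],"hand":1}]'; python3 -m jog '[{"delta_pos":[0,0,-0.1],"turn":[0,0,0],"hand":1},{"delta_pos":[0,0,0],"turn":[0,0,0],"hand":1}]'; python3 -m jog '[{"delta_pos":[0,0,-0.1],"turn":[0,0,0],"hand":1},{"delta_pos":[0,0,0],"turn":[0,0,0],"hand":1}]';python3 -c "
from h import *
report([.5965,.2307,.071],[0,0,-1],[np.cos(.042),np.sin(.042),0])"
```

```text
clock: 12.98
tool_pos: [0.5975, 0.2316, 0.0729]
orientation: [-0.914, 1.565, 0.698]
wrist_force: [0.2, -0.6, -1.2]
grip_width: 0.0109
clock: 13.15
tool_pos: [0.5976, 0.2316, 0.0719]
orientation: [-0.912, 1.565, 0.7]
wrist_force: [0.4, -0.2, -1.8]
grip_width: 0.0108
clock: 13.32
tool_pos: [0.5977, 0.2317, 0.071]
orientation: [-0.917, 1.564, 0.694]
wrist_force: [-0.7, 0.6, -1.0]
grip_width: 0.0112
sgn 1 rotvec [   0.4    0.4 -179.9] mag 179.9
sgn -1 rotvec [-0.2  0.3  0.1] mag 0.4
dpos cm [-0.12 -0.1   0.  ] pos [0.5977 0.2317 0.071 ] q [ 0.67  0.44 -0.26 -0.   -0.86 -0.63] w 0.0112 F [-0.7  0.6 -1. ] t 13.32
```

No contact with the bed yet. Continuing in 1 mm steps.

```bash
python3 -m jog '[{"delta_pos":[0,0,-0.1],"turn":[-0.2,0.3,0],"hand":1},{"delta_pos":[0,0,0],"turn":[0,0,0],"hand":1}]'; python3 -m jog '[{"delta_pos":[0,0,-0.1],"turn":[0,0,0],"hand":1},{"delta_pos":[0,0,0],"turn":[0,0,0],"hand":1}]'; python3 -m jog '[{"delta_pos":[0,0,-0.1],"turn":[0,0,0],"hand":1},{"delta_pos":[0,0,0],"turn":[0,0,0],"hand":1}]'
```

```text
clock: 13.48
tool_pos: [0.5979, 0.2319, 0.0708]
orientation: [0.566, 1.57, 2.178]
wrist_force: [-2.4, 0.2, 4.3]
grip_width: 0.011
clock: 13.65
tool_pos: [0.598, 0.232, 0.0707]
orientation: [-0.686, 1.57, 0.926]
wrist_force: [-3.9, 0.3, 11.1]
grip_width: 0.0111
clock: 13.82
tool_pos: [0.5981, 0.2321, 0.0707]
orientation: [-0.942, 1.569, 0.671]
wrist_force: [-7.0, 0.1, 18.1]
grip_width: 0.0111
```

```bash
python3 -m jog '[{"delta_pos":[0,0,0.25],"turn":[0,0,0],"hand":1},{"delta_pos":[0,0,0],"turn":[0,0,0],"hand":1}]' 20
python3 -m jog '[{"delta_pos":[0.1,0,0],"turn":[0,0,0],"hand":1},{"delta_pos":[0,0,0],"turn":[0,0,0],"hand":1}]'
python3 -c "
from h import *
report([.5965,.2307,.071],[0,0,-1],[np.cos(.042),np.sin(.042),0])"
```

```text
clock: 13.98
tool_pos: [0.598, 0.2319, 0.0713]
orientation: [-0.449, 1.57, 1.163]
wrist_force: [-1.0, 0.3, -1.0]
grip_width: 0.0112
clock: 14.15
tool_pos: [0.5986, 0.2319, 0.0708]
orientation: [0.889, 1.57, 2.501]
wrist_force: [-4.0, 0.9, 5.1]
grip_width: 0.0113
sgn 1 rotvec [-1.000e-01  1.000e-01 -1.799e+02] mag 179.9
sgn -1 rotvec [-0.  -0.   0.1] mag 0.1
dpos cm [-0.21 -0.12  0.02] pos [0.5986 0.2319 0.0708] q [ 0.67  0.44 -0.26 -0.   -0.87 -0.63] w 0.0113 F [-4.   0.9  5.1] t 14.15
```

```bash
python3 -m jog '[{"delta_pos":[0,0,0],"turn":[0,0,0],"hand":0.83},{"delta_pos":[0,0,0],"turn":[0,0,0],"hand":0.76},{"delta_pos":[0,0,0],"turn":[0,0,0],"hand":0.65},{"delta_pos":[0,0,0],"turn":[0,0,0],"hand":0.6},{"delta_pos":[0,0,0],"turn":[0,0,0],"hand":0.6}]'
python3 - <<'E'
from h import *
report([.5965,.2307,.071],[0,0,-1],[np.cos(.042),np.sin(.042),0])
im=cam("scene")[0]; cv2.imwrite("pics/scene11.png",cv2.resize(im[250:360,180:280],None,fx=7,fy=5.4,interpolation=cv2.INTER_CUBIC))
E
```

```text
clock: 14.57
tool_pos: [0.5987, 0.2316, 0.0704]
orientation: [0.87, 1.57, 2.482]
wrist_force: [0.0, -0.3, 0.4]
grip_width: 0.0343
sgn 1 rotvec [  -0.     0.  -179.9] mag 179.9
sgn -1 rotvec [-0.  -0.   0.1] mag 0.1
dpos cm [-0.22 -0.09  0.06] pos [0.5987 0.2316 0.0704] q [ 0.67  0.44 -0.26 -0.   -0.87 -0.63] w 0.0343 F [ 0.  -0.3  0.4] t 14.57
```

View pics/scene11.png

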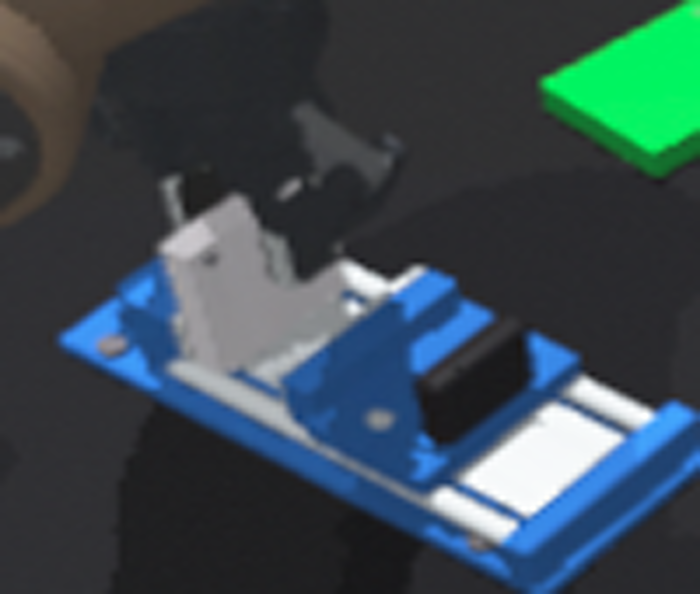

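The coupon stands free, with its top corner at crop (195,235). Raising the arm straight up.

```bash
python3 -m jog '[{"delta_pos":[0,0,1],"turn":[0,0,0],"hand":0.6},{"delta_pos":[0,0,2],"turn":[0,0,0],"hand":0.6},{"delta_pos":[0,0,3],"turn":[0,0,0],"hand":0.6},{"delta_pos":[0,0,3],"turn":[0,0,0],"hand":0.6},{"delta_pos":[-1,0,3],"turn":[0,0,0],"hand":0.68},{"delta_pos":[-3,0,0],"turn":[0,0,0],"hand":0.68},{"delta_pos":[-3,0,0],"turn":[0,0,0],"hand":0.68},{"delta_pos":[-1.9,0,0],"turn":[0,0,0],"hand":0.68},{"delta_pos":[0,0,0],"turn":[0,0,0],"hand":0.68}]'
python3 - <<'E'
from h import *
report([.5094,.228,.05],[0,0,-1],[np.cos(.042),np.sin(.042),0])
im=cam("scene")[0]; cv2.imwrite("pics/scene12.png",cv2.resize(im[250:360,180:280],None,fx=7,fy=5.4,interpolation=cv2.INTER_CUBIC))
E
```

```text
clock: 15.37
tool_pos: [0.5068, 0.2313, 0.1923]
orientation: [-0.092, 1.569, 1.52]
wrist_force: [-1.3, -0.2, -1.7]
grip_width: 0.0273
sgn 1 rotvec [   0.     0.2 -180. ] mag 180.0
sgn -1 rotvec [-0.1  0.   0. ] mag 0.1
dpos cm [  0.26  -0.33 -14.23] pos [0.5068 0.2313 0.1923] q [ 0.78  0.19 -0.31 -0.   -1.07 -0.74] w 0.0273 F [-1.3 -0.2 -1.7] t 15.37
```

View pics/scene12.png

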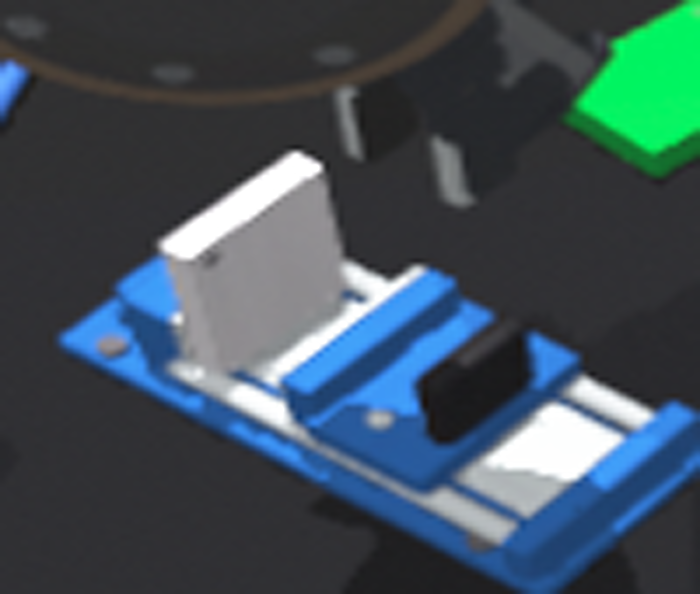

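The coupon stands upright in front of the fixed jaw, with its top edge from (165,245) to (320,160) in the crop. Now going down onto the handle tab.

```bash
python3 -m jog '[{"delta_pos":[0.2,-0.1,-3],"turn":[0,0,0],"hand":0.68},{"delta_pos":[0,0,-3],"turn":[0,0,0],"hand":0.68},{"delta_pos":[0,0,-2.5],"turn":[0,0,0],"hand":0.68},{"delta_pos":[0,0,-2.5],"turn":[0,0,0],"hand":0.68},{"delta_pos":[0,0,0],"turn":[0,0,0],"hand":0.68}]' 20
python3 -c "
from h import *
report([.5094,.228,.052],[0,0,-1],[np.cos(.042),np.sin(.042),0])"
```

```text
clock: 15.83
tool_pos: [0.5099, 0.2289, 0.0764]
orientation: [2.09, 1.564, -2.582]
wrist_force: [0.3, -0.6, -0.0]
grip_width: 0.0273
sgn 1 rotvec [  -0.5   -0.3 -179.9] mag 179.9
sgn -1 rotvec [ 0.2 -0.4  0.1] mag 0.4
dpos cm [-0.05 -0.09 -2.44] pos [0.5099 0.2289 0.0764] q [ 0.77  0.32 -0.43 -0.   -0.82 -0.73] w 0.0273 F [ 0.3 -0.6 -0. ] t 15.83
```

```bash
python3 -m jog '[{"delta_pos":[-0.05,0,-1.2],"turn":[0.2,-0.4,0],"hand":0.68},{"delta_pos":[0,0,-1.1],"turn":[0,0,0],"hand":0.68},{"delta_pos":[0,0,0],"turn":[0,0,0],"hand":0.8},{"delta_pos":[0,0,0],"turn":[0,0,0],"hand":0.9},{"delta_pos":[0,0,0],"turn":[0,0,0],"hand":1},{"delta_pos":[0,0,0],"turn":[0,0,0],"hand":1}]' 40
python3 -m jog '[{"delta_pos":[0.3,0.01,0],"turn":[0,0,0],"hand":1},{"delta_pos":[0.5,0.02,0],"turn":[0,0,0],"hand":1},{"delta_pos":[0.5,0.02,0],"turn":[0,0,0],"hand":1},{"delta_pos":[0.5,0.02,0],"turn":[0,0,0],"hand":1},{"delta_pos":[0.4,0.02,0],"turn":[0,0,0],"hand":1},{"delta_pos":[0.2,0.01,0],"turn":[0,0,0],"hand":1},{"delta_pos":[0,0,0],"turn":[0,0,0],"hand":1}]'
python3 - <<'E'
from h import *
report([.5395,.228,.052],[0,0,-1],[np.cos(.042),np.sin(.042),0])
im=cam("scene")[0]; cv2.imwrite("pics/scene13.png",cv2.resize(im[250:360,180:280],None,fx=7,fy=5.4,interpolation=cv2.INTER_CUBIC))
E
```

```text
clock: 16.33
tool_pos: [0.5108, 0.2303, 0.0575]
orientation: [-1.074, 1.564, 0.537]
wrist_force: [1.3, -1.3, -11.4]
grip_width: 0.0112
clock: 16.92
tool_pos: [0.5358, 0.2315, 0.0575]
orientation: [-1.109, 1.563, 0.503]
wrist_force: [-0.8, -2.0, -10.2]
grip_width: 0.0109
sgn 1 rotvec [   0.6    0.3 -179.9] mag 179.9
sgn -1 rotvec [-0.2  0.4  0.1] mag 0.4
dpos cm [ 0.37 -0.35 -0.55] pos [0.5358 0.2315 0.0575] q [ 0.74  0.38 -0.41  0.   -0.78 -0.71] w 0.0109 F [ -0.8  -2.  -10.2] t 16.92
```

View pics/scene13.png

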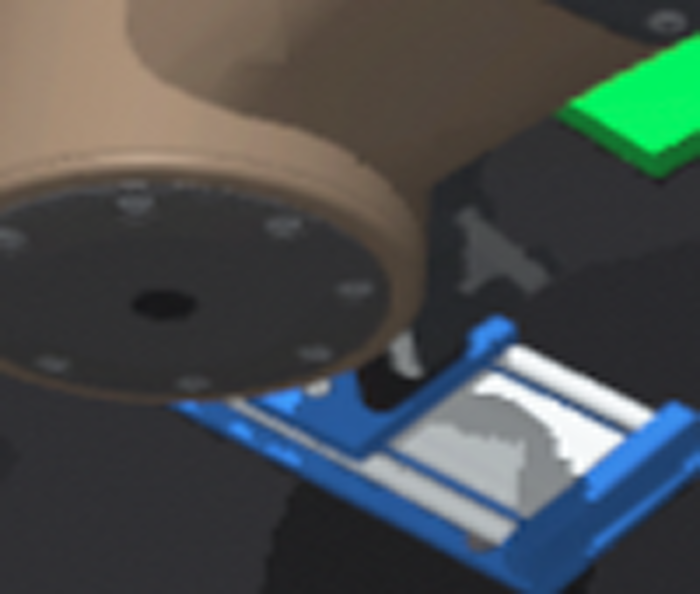

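```bash
python3 -m jog '[{"delta_pos":[0.15,0.01,0],"turn":[0,0,0],"hand":1},{"delta_pos":[0.1,0,0],"turn":[0,0,0],"hand":1},{"delta_pos":[0,0,0],"turn":[0,0,0],"hand":1}]'; python3 -m jog '[{"delta_pos":[0.1,0,0],"turn":[0,0,0],"hand":1},{"delta_pos":[0,0,0],"turn":[0,0,0],"hand":1}]';python3 -m jog '[{"delta_pos":[0.1,0,0],"turn":[0,0,0],"hand":1},{"delta_pos":[0,0,0],"turn":[0,0,0],"hand":1}]';python3 -m jog '[{"delta_pos":[0.1,0,0],"turn":[0,0,0],"hand":1},{"delta_pos":[0,0,0],"turn":[0,0,0],"hand":1}]'
```

```text
clock: 17.22
tool_pos: [0.5374, 0.2316, 0.0575]
orientation: [-1.069, 1.564, 0.543]
wrist_force: [-2.3, -0.6, -9.5]
grip_width: 0.0113
clock: 17.38
tool_pos: [0.5384, 0.2316, 0.0575]
orientation: [-1.068, 1.564, 0.544]
wrist_force: [-4.2, -1.3, -9.7]
grip_width: 0.0108
clock: 17.55
tool_pos: [0.5392, 0.2317, 0.0575]
orientation: [-1.039, 1.564, 0.573]
wrist_force: [-5.8, -1.1, -8.6]
grip_width: 0.011
clock: 17.72
tool_pos: [0.5392, 0.2316, 0.0575]
orientation: [-0.929, 1.565, 0.683]
wrist_force: [-11.5, 0.5, -4.7]
grip_width: 0.011
```

```bash
python3 -m jog '[{"delta_pos":[0.1,0,0],"turn":[0,0,0],"hand":1},{"delta_pos":[0,0,0],"turn":[0,0,0],"hand":1}]';python3 -m jog '[{"delta_pos":[0.15,0,0],"turn":[0,0,0],"hand":1},{"delta_pos":[0,0,0],"turn":[0,0,0],"hand":1}]';python3 -m jog '[{"delta_pos":[0.1,0,0],"turn":[0,0,0],"hand":1},{"delta_pos":[0,0,0],"turn":[0,0,0],"hand":1}]'
```

```text
clock: 17.88
tool_pos: [0.5392, 0.2316, 0.0575]
orientation: [-0.767, 1.567, 0.844]
wrist_force: [-15.6, 2.9, -1.7]
grip_width: 0.0109
clock: 18.05
tool_pos: [0.5393, 0.2316, 0.0575]
orientation: [-0.27, 1.568, 1.341]
wrist_force: [-23.3, 5.5, 4.3]
grip_width: 0.0109
clock: 18.22
tool_pos: [0.5393, 0.2315, 0.0574]
orientation: [0.195, 1.568, 1.806]
wrist_force: [-28.0, 6.1, 8.1]
grip_width: 0.0109
```

```bash
python3 -m jog '[{"delta_pos":[-0.25,0,0],"turn":[0,0,0],"hand":1},{"delta_pos":[0,0,0],"turn":[0,0,0],"hand":0.9},{"delta_pos":[0,0,0],"turn":[0,0,0],"hand":0.7},{"delta_pos":[0,0,0],"turn":[0,0,0],"hand":0.68},{"delta_pos":[0,0,0],"turn":[0,0,0],"hand":0.68}]'
python3 -m jog '[{"delta_pos":[0,0,2],"turn":[0,0,0],"hand":0.68},{"delta_pos":[0,0,3],"turn":[0,0,0],"hand":0.68},{"delta_pos":[0,0,4],"turn":[0,0,0],"hand":0.68},{"delta_pos":[0,0,4],"turn":[0,0,0],"hand":0.68},{"delta_pos":[0,-1,2],"turn":[0,0,0],"hand":0.6},{"delta_pos":[0,-4,0],"turn":[0,0,0],"hand":0.6},{"delta_pos":[0,-4,0],"turn":[0,0,0],"hand":0.6},{"delta_pos":[-1,-4,0],"turn":[0,0,0],"hand":0.6},{"delta_pos":[-2,-3,0],"turn":[0,0,0],"hand":0.6},{"delta_pos":[-2,-3,0],"turn":[0,0,0],"hand":0.6},{"delta_pos":[-2,-3,0],"turn":[0,0,0],"hand":0.6},{"delta_pos":[-2,-3,0],"turn":[0,0,0],"hand":0.6},{"delta_pos":[0,0,0],"turn":[0,0,0],"hand":0.6}]'
python3 - <<'E'
from h import *
for n in("scene","top"):
    C=cam(n); im=C[0]; np.savez(f"{n}14.npz",im=C[0],f=C[1],cx=C[2],cy=C[3],E=C[4])
    cv2.imwrite(f"pics/{n}14.png",cv2.resize(im[250:360,180:280] if n=='scene' else im[200:290,200:270],None,fx=7,fy=5.4 if n=='scene' else 6.5,interpolation=cv2.INTER_CUBIC))
    cv2.imwrite(f"pics/{n}14f.png",im)
E
```

```text
clock: 18.63
tool_pos: [0.544, 0.2333, 0.0595]
orientation: [-1.074, 1.558, 0.539]
wrist_force: [0.8, -0.2, 0.5]
grip_width: 0.0271
clock: 19.72
tool_pos: [0.4494, -0.0216, 0.209]
orientation: [-1.13, 1.56, 0.479]
wrist_force: [-0.3, -0.3, -1.3]
grip_width: 0.034
```

View pics/scene14.png

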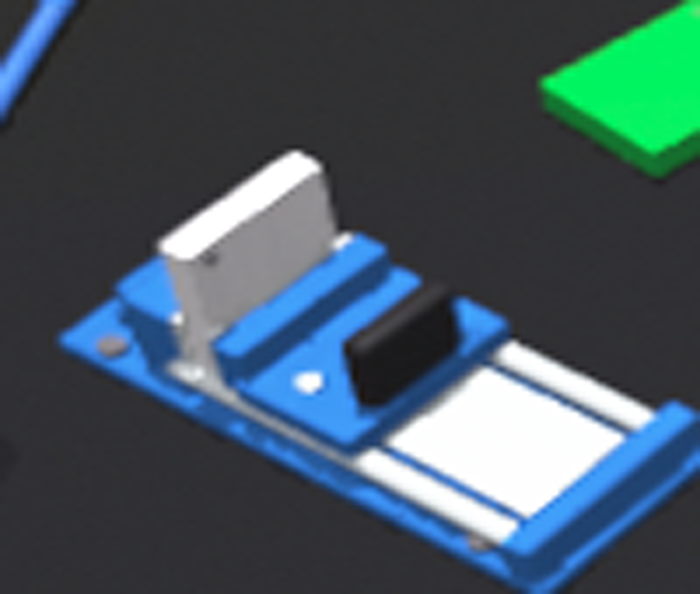

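View pics/top14.png

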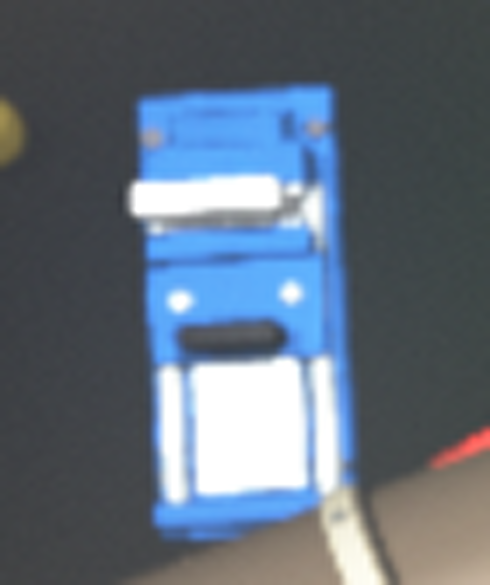

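View pics/scene14f.png

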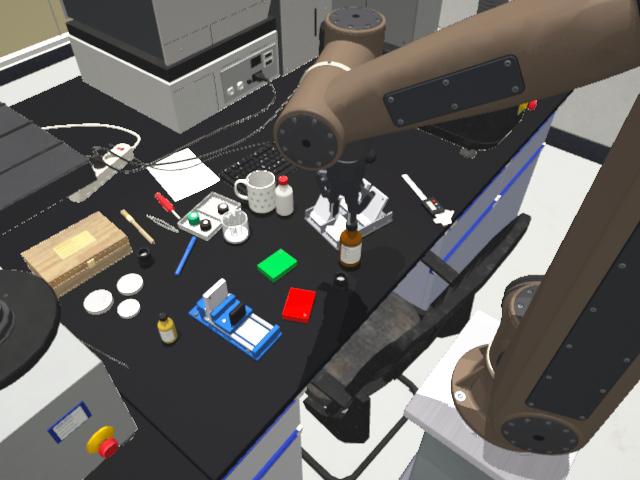

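Run:
```python
from h import *
s=load('scene14.npz');t=load('top14.npz')
def crop(C,x,y,w,h,k,n,polys):
    o=cv2.resize(C[0][y:y+h,x:x+w],None,fx=k,fy=k,interpolation=cv2.INTER_CUBIC)
    for q,c in polys: cv2.polylines(o,[((proj(C,q)-[x,y]+.5)*k).astype(int)],True,c,1)
    cv2.imwrite(n,o)
S=(.6055,.2321,.0422)
P=[]
for u in(-.012,0):
    P.append((T2(*S,[[u,-.03,.022],[u,.03,.022],[u,.03,.102],[u,-.03,.102]]),(0,255,255)))
P.append((T2(*S,[[-.072,-.022,.076],[-.072,.022,.076],[-.06,.022,.076],[-.06,-.022,.076]]),(0,255,0)))
P.append((T2(*S,[[0,-.033,.054],[0,.033,.054],[.025,.033,.054],[.025,-.033,.054]]),(0,0,255)))
crop(s,190,265,60,65,9,'pics/ovs.png',P); crop(t,210,210,45,50,11,'pics/ovt.png',P)
```

```text
(no output)
```

View pics/ovs.png

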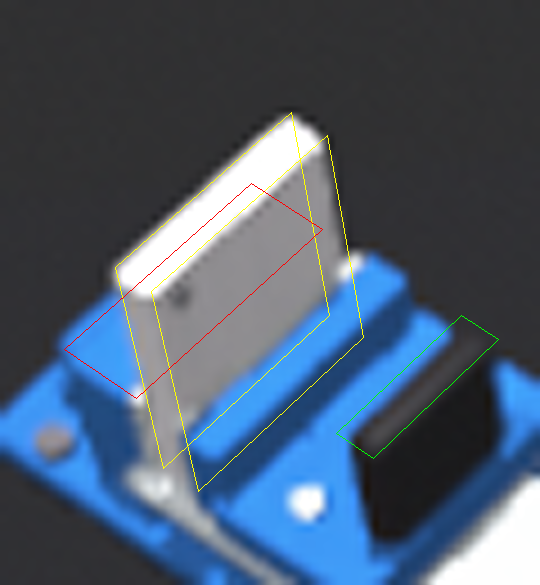

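View pics/ovt.png

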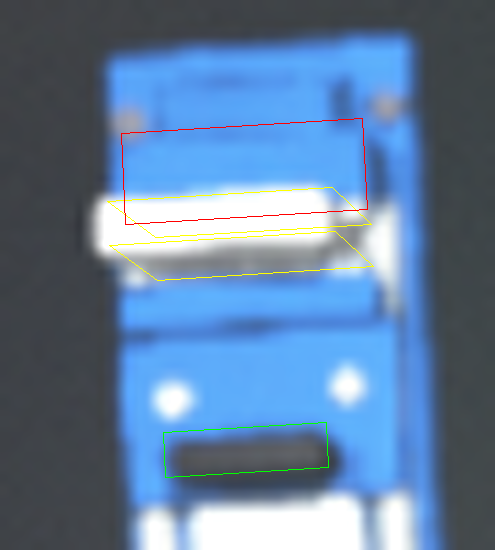

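Run:
```python
from h import *
s0=load('scene0.npz');t0=load('top0.npz');s=load('scene14.npz');t=load('top14.npz')
# tab template from initial, matched in final (upsampled)
def match(A,B,x,y,w,h):
    k=8; g=lambda I:cv2.resize(cv2.cvtColor(I,cv2.COLOR_BGR2GRAY),None,fx=k,fy=k,interpolation=cv2.INTER_CUBIC)
    T=g(A[0][y:y+h,x:x+w]); m=14; W=g(B[0][y-m:y+h+m,x-m:x+w+m])
    r=cv2.matchTemplate(W,T,cv2.TM_CCOEFF_NORMED); _,v,_,l=cv2.minMaxLoc(r); return v,l[0]/k-m,l[1]/k-m
for nm,A,B,bx,c in(('scene',s0,s,(223,298,22,26),(232.2,305.3)),('top',t0,t,(222,243,20,9),(232.3,247))):
    v,dx,dy=match(A,B,*bx); p=ray(A,*c,.076);q=ray(B,c[0]+dx,c[1]+dy,.076)
    print(nm,v,dx,dy,(q-p)*1000)
```

```text
scene 0.9916461110115051 3.875 2.625 [-1.15126560e+01 -2.81103250e-01  1.11022302e-13]
top 0.9814984202384949 0.125 3.75 [-11.12061902  -0.3205707    0.        ]
```

Run:
```python
from h import *
s=load('scene14.npz')
x,y,w,h,k=198,272,36,52,14
o=cv2.resize(s[0][y:y+h,x:x+w],None,fx=k,fy=k,interpolation=cv2.INTER_NEAREST)
for i in range(0,w,4): cv2.putText(o,str(x+i),(i*k,8),0,.35,(0,255,0),1)
for i in range(0,h,4): cv2.putText(o,str(y+i),(0,i*k+10),0,.35,(0,255,0),1)
o=(255*(o/255.)**1.0).astype('uint8')
cv2.imwrite('pics/z.png',cv2.resize(o,None,fx=.8,fy=.8,interpolation=cv2.INTER_NEAREST)[:600])
```

```text
(no output)
```

View pics/z.png

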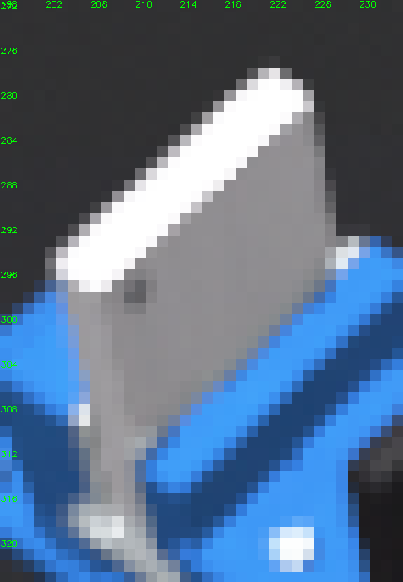

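```bash
python3 - <<'E'
import cv2,numpy as np
a=cv2.cvtColor(cv2.imread('pics/scene12.png'),cv2.COLOR_BGR2GRAY);b=cv2.cvtColor(cv2.imread('pics/scene14.png'),cv2.COLOR_BGR2GRAY)
for n,(x0,y0,x1,y1) in dict(topleft=(150,200,240,290),topright=(270,135,345,210),top=(150,140,345,280),leftedge_low=(150,270,215,325)).items():
    T=a[y0:y1,x0:x1]; m=20; r=cv2.matchTemplate(b[y0-m:y1+m,x0-m:x1+m],T,cv2.TM_CCOEFF_NORMED); _,v,_,l=cv2.minMaxLoc(r); print(n,round(v,3),(l[0]-m)/7,(l[1]-m)/5.4)
E
python3 - <<'E'
from h import *
from scipy.optimize import least_squares
s=load('scene14.npz');t=load('top14.npz')
# top corners only: scene back-left, front-left, front-right, back-right ; top view corners
ms=np.array([(202.3,294.6),(206.3,297.0),(224.8,280.2),(221.5,277.2)])
k=11; f=lambda u,v:((u+.5)/k-.5+210,(v+.5)/k-.5+210)
mt=np.array([f(97,200),f(97,255),f(330,243),f(330,187)])
def r(p):
    x,y,yaw=p; q=T2(x,y,yaw,[[.006,.03,.102],[-.006,.03,.102],[-.006,-.03,.102],[.006,-.03,.102]])
    return np.r_[(proj(s,q)-ms).ravel(),(proj(t,q)-mt).ravel()]
o=least_squares(r,[.6,.23,.04]); print(o.x,r(o.x).reshape(-1,2).round(1).tolist())
d=np.array([o.x[0]-.6055,o.x[1]-.2321]); c,sn=np.cos(.0422),np.sin(.0422); print('vise frame top centre',c*d[0]+sn*d[1],-sn*d[0]+c*d[1])
E
```

```text
topleft 0.998 -0.14285714285714285 0.0
topright 0.994 -0.14285714285714285 0.0
top 0.989 -0.14285714285714285 0.0
leftedge_low 0.996 0.0 0.0
[0.59882441 0.23338693 0.04613806] [[-0.2, 0.2], [-0.2, 0.5], [0.7, -0.1], [0.0, 0.4], [0.3, 0.3], [0.5, -0.6], [-0.1, -0.9], [-0.3, 0.2]]
vise frame top centre -0.006615359156245311 0.0015674072739387417
```

The clamped coupon's top centre is at vise x = -6.6 mm (expected -6) and y = +1.6 mm, so it is upright and centred. Moving the arm clear to check the rack.

```bash
python3 -m jog '[{"delta_pos":[-1,3,1],"turn":[0,0,0],"hand":0.6},{"delta_pos":[-1,3,1],"turn":[0,0,0],"hand":0.6},{"delta_pos":[0,3,1],"turn":[0,0,0],"hand":0.6},{"delta_pos":[0,3,0],"turn":[0,0,0],"hand":0.6},{"delta_pos":[0,0,0],"turn":[0,0,0],"hand":0.6},{"delta_pos":[0,0,0],"turn":[0,0,0],"hand":0.6}]'
python3 - <<'E'
from h import *
s0=load('scene0.npz');t0=load('top0.npz')
S=cam("scene");Tt=cam("top"); cv2.imwrite('pics/fin.png',np.hstack([cv2.resize(S[0][150:380,150:420],(430,366)),cv2.resize(Tt[0][180:300,180:420],(366*1,366))]))
def match(A,B,x,y,w,h,m=8,k=6):
    g=lambda I:cv2.resize(cv2.cvtColor(I,cv2.COLOR_BGR2GRAY),None,fx=k,fy=k,interpolation=cv2.INTER_CUBIC)
    T=g(A[y:y+h,x:x+w]);W=g(B[y-m:y+h+m,x-m:x+w+m]); r=cv2.matchTemplate(W,T,cv2.TM_CCOEFF_NORMED); _,v,_,l=cv2.minMaxLoc(r); return round(v,3),l[0]/k-m,l[1]/k-m
for n,b in dict(UL=(318,180,22,20),UR=(350,168,24,18),LR=(370,183,22,18),cleaner=(338,218,26,50),etch=(274,174,22,42),oil=(156,312,22,32),jar=(220,208,32,36),loupe=(332,270,18,22)).items(): print(n,match(s0[0],S[0],*b))
print('caliper top',match(t0[0],Tt[0],424,244,44,72),get_state()['clock'])
E
```

```text
clock: 20.32
tool_pos: [0.4327, 0.1042, 0.2383]
orientation: [-1.089, 1.561, 0.526]
wrist_force: [-0.2, 0.5, 0.1]
grip_width: 0.0343
UL (0.383, -8.0, 0.3333333333333339)
UR (0.903, 3.5, 2.333333333333334)
LR (1.0, 0.0, 0.0)
cleaner (0.867, 0.16666666666666607, 0.16666666666666607)
etch (0.462, -5.0, 4.5)
oil (1.0, 0.0, 0.0)
jar (0.999, 0.0, 0.0)
loupe (0.998, 0.0, 0.0)
caliper top (0.985, 0.0, 0.0) 20.4167
```

View pics/fin.png

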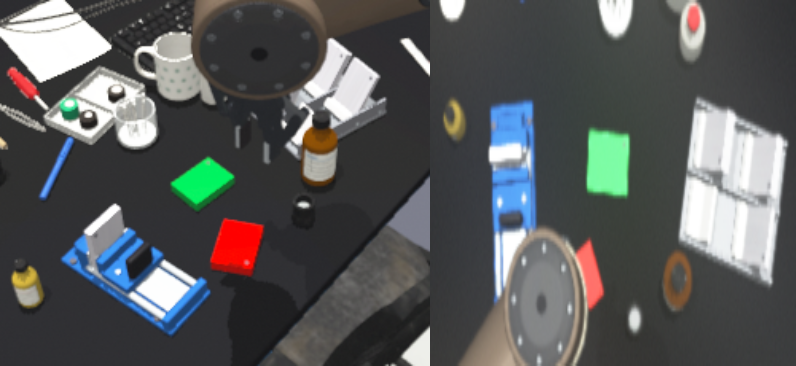

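The scene view of UL, UR and the etchant is blocked by the arm, so I'll check those in the top view, where they are in plain sight.

Run:
```python
from h import *
t0=load('top0.npz'); B=cam("top")[0]
def match(A,B,x,y,w,h,m=8,k=6):
    g=lambda I:cv2.resize(cv2.cvtColor(I,cv2.COLOR_BGR2GRAY),None,fx=k,fy=k,interpolation=cv2.INTER_CUBIC)
    T=g(A[y:y+h,x:x+w]);W=g(B[y-m:y+h+m,x-m:x+w+m]); r=cv2.matchTemplate(W,T,cv2.TM_CCOEFF_NORMED); _,v,_,l=cv2.minMaxLoc(r); return round(v,3),l[0]/k-m,l[1]/k-m
for n,b in dict(UL=(358,215,22,20),UR=(390,224,22,20),LR=(385,246,20,22),etch=(342,178,20,22),cleaner=(331,260,22,24)).items(): print(n,match(t0[0],B,*b))
s=get_state(); print(s['dq'].round(3),s['clock'])
```

```text
UL (0.995, 0.0, 0.0)
UR (0.989, 0.0, 0.0)
LR (0.992, 0.0, 0.0)
etch (0.999, 0.0, 0.0)
cleaner (0.993, 0.0, 0.0)
[-0.014 -0.005 -0.006 -0.002 -0.001 -0.001] 20.4667
```

```bash
python3 -c "
from bench import sign_off; print(sign_off())"
```

```text
the job is handed in; nothing more can be done
None
```

The 12 mm coupon is standing upright in the vise, clamped against the fixed jaw, and I handed the job in at about 20.5 s.

**What I did:** I opened the vise by its handle tab. In the pictures the near-left coupon looked like the 12 mm one. Pinching it read 11.3 mm, and the known 12 mm tab read 11.6 mm, so I took it as the 12 mm coupon without gauging the other three. I then stood it on the bed and pushed the sliding jaw shut with about 28 N before letting go.

**Last checks:**
- **Coupon position:** its top centre measured 1.6 mm from the middle of the jaws and 6.6 mm from the fixed jaw's face (6 mm expected).
- **Upright:** its image stayed within 0.15 pixel while the jaw closed on it.
- **Gap:** the jaw sits 11 to 11.5 mm wider than its nearly shut start, which fits a gap of about 12 mm. I had no direct gap reading.
- **Everything else:** the other three coupons, the bottles, jar, loupe and caliper show no movement in the pictures. The arm blocked or partly blocked the scene camera's view of two coupons and the etchant and cleaner bottles; the top camera showed all four unmoved.

**One disagreement:** the coupon's left edge in the scene picture leaned a few degrees less than my model predicted. The right edge and the top corners agreed with it, so I put that down to the coarse pixels.

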